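# Swap mis-packed tableware into the right gift boxes

## Task

Each of the four pieces of tableware (tea infuser, beaker, bell, candlestick) has been put in the wrong gift box. Swap them round so that each ends up standing upright, fully down in the nest that is cut to its size: infuser in the smallest box, then beaker, then bell, and the candlestick in the largest. Set a piece aside on bare worktop whenever you need a free spot. Do not let any piece tip over, and leave the pepper shaker where it stands.

Things in the scene. Friction and masses are not known exactly. Their poses are not given: they have to be found in the camera images.
- tea_ball: tea infuser: a polished steel ball, 46 mm across, on a short stem with a round foot 26 mm across, 79 mm tall. Origin: centre of the underside of the foot, z up; the ball's middle is 56 mm above it and is the place to grip. Top-heavy.
- beaker: polished steel beaker, round, open at the top, 42 mm across the rim (40 mm at the foot) and 70 mm tall. Origin: centre of its underside, z up.
- bell: hand bell: bright copper-coloured bell 59 mm across the mouth and 43 mm tall, standing on its mouth, with an upright dark wooden grip 16 mm thick from 43 to 90 mm height; grip it there, 70 mm up. Origin: centre of its underside, z up.
- candlestick: chamber candlestick: a round steel saucer 92 mm across and about 8 mm high with an upright socket tube, 28 mm across, in its middle that rises to 46 mm height, and a finger ring beside the tube in the direction of its own -y axis. Grip it by the tube, fingers to either side of the ring's line, about 34 mm up. Origin: centre of its underside, z up.
- pepper: black pepper shaker, 39 mm across and 70 mm tall, standing on the worktop; not part of the job. Origin: centre of its underside. Apart from it and the boxes the worktop nearer than x = 0.66 m and left of y = -0.48 m is bare (z = 0); ribbon, scissors, pen, cards and closed boxes up to 0.16 m high lie beyond.
- box_a: open gift-box base, dark red, 84 x 84 mm (the smallest) and 40 mm high, fixed to the worktop. Its pale card insert is flush with the top and has one round nest in the middle, 38 mm across and 12 mm deep with a flat floor: cut for the tea infuser's foot. Origin: centre of the underside, straight below the middle of the nest; z up, nest floor at z = 28 mm, insert top at z = 40 mm.
- box_b: open gift-box base, dark red, 98 x 98 mm (second smallest) and 40 mm high, fixed to the worktop. Its pale card insert is flush with the top and has one round nest in the middle, 52 mm across and 12 mm deep with a flat floor: cut for the beaker. Origin: centre of the underside, straight below the middle of the nest; z up, nest floor at z = 28 mm, insert top at z = 40 mm.
- box_c: open gift-box base, dark red, 112 x 112 mm (second largest) and 40 mm high, fixed to the worktop. Its pale card insert is flush with the top and has one round nest in the middle, 70 mm across and 12 mm deep with a flat floor: cut for the bell. Origin: centre of the underside, straight below the middle of the nest; z up, nest floor at z = 28 mm, insert top at z = 40 mm.
- box_d: open gift-box base, dark red, 126 x 126 mm (the largest) and 40 mm high, fixed to the worktop. Its pale card insert is flush with the top and has one round nest in the middle, 103 mm across and 12 mm deep with a flat floor: cut for the candlestick's saucer. Origin: centre of the underside, straight below the middle of the nest; z up, nest floor at z = 28 mm, insert top at z = 40 mm.

How it is judged (in metres and radians):
At the end, for the whole second after the job is handed in: Tea infuser, beaker, bell and candlestick each stand in the box whose nest is cut for them: centre within 9 mm of the nest's centre, underside on the nest floor (within 4 mm), upright within 0.1 rad, released and at rest; the pepper shaker is within 15 mm of where it stood (horizontal distance between tea_ball and box_a below 0.009 m and z of tea_ball in the frame of box_a between 0.024 and 0.032 m and angle between each of tea_ball, beaker, bell, candlestick's own z axis and vertical below 0.1 rad and linear speed of each of tea_ball, beaker, bell, candlestick below 0.02 m/s and horizontal distance between beaker and box_b below 0.009 m and z of beaker in the frame of box_b between 0.024 and 0.032 m and horizontal distance between bell and box_c below 0.009 m and z of bell in the frame of box_c between 0.024 and 0.032 m and horizontal distance between candlestick and box_d below 0.009 m and z of candlestick in the frame of box_d between 0.024 and 0.032 m and distance of pepper from where it was at the start of the episode below 0.015 m); the robot touches nothing.
It fails at once if one of the four pieces is tipped over (angle between any of tea_ball, beaker, bell, candlestick's own z axis and vertical above 0.6 rad).
It fails at once if the pepper shaker is knocked over or pushed more than 15 mm from its place (distance of pepper from where it was at the start of the episode above 0.015 m or angle between pepper's own z axis and vertical above 0.6 rad).
It also fails if it takes over 136 s, if anything falls off the work surface, if the arm or the gripper's body presses on something with over 40 N, if the wrist force passes 120 N, or if a joint passes its speed limit or range.

## Robot

A 6-joint arm with a two-finger parallel gripper is mounted at the origin on a cart in front of the work surface, level with it; the furniture and walls round the work are solid. World frame = base frame: x ahead of the robot, y to its left, z up, the work surface at z = 0. Lengths are in mm, angles in rad, forces in N, time in s.
With the tool pointing down it reaches from about 350 to 775 mm from the base axis. Payload 7.3 kg.
Tool frame: the origin (TCP) lies on the mounting face of the last link; the fingertips stand 178 mm ahead of it and the grasp point (between the pads) lies 159 mm ahead of it; z points along the fingers, y is the line along which they close (so a half turn about z gives the same grasp; the last joint's range is limited). The gripper opens to 92 mm and grips with 3 to 60 N. Pads are 19 mm wide; open, the fingers measure 130 mm over their backs; the gripper's body (75 mm by 190 mm) begins 47 mm behind the grasp point.
Start: joints at [-1.378, 0.342, 1.524, -0, 1.275, -0.146], TCP at [174.506, -495.152, 404.741] pointing down, gripper open.
Joint ranges: [-2.53, 2.53], [-0.77, 2.02], [0.04, 2.7], [-1, 4.14], [0.28, 2.66], [-3.11, 3.11]. Speed limits (rad/s): [2.57, 2.57, 3.14, 3.14, 3.14, 3.14].

## Interface

Orientations are given as [roll, pitch, yaw] about the fixed x, y, z axes, in that order (R = Rz(yaw) Ry(pitch) Rx(roll)).
In Python, from plant import bot gives the robot as it stands.
- The arm moves only by the shell command python3 shift.py, which reads ROWS from standard input. ROWS is a JSON list of rows, 1 to 5 of them, each an object with the fields finger_gap (the finger opening in mm), d (a list: dx, dy, dz in fractions of the full range, 1 being 800 mm), spin (a turn about the tool's z in a scale on which 1.0 is 2 rad); a field left out counts as zero (the opening has to be given); each row is the pose to reach, as a shift and turn from the pose commanded when the command began, along the tool's axes at that moment; what a row does not reach only later rows make up. A row lasts 1/8 s, in which the tool goes at most 62.5 mm and 0.188 rad, less where a joint would pass 70% of its speed; a pose out of reach is approached as far as the arm can. The fingers move at their own pace and stop on an object; the grip force is fixed at half the most. Time passes only in rows, so rows that do not move let the fingers close. It prints the time, the measured TCP pose, the force, the opening and the grip force at its end. No shift or turn number may pass 1 either way. Input that does not fit is refused with a message, and nothing moves.
- bot.get_obs(): the state, without advancing time (a new reading comes with each control period).
- bot.capture(name): name is "scene" or "top"; returns a dict with "color" (420x560x3 uint8, red, green, blue), "K" (3x3 intrinsics, pixels), "R" (3x3) and "t" (3): a world point X has camera coordinates R X + t. Camera axes: x right, y down, z forward; pixel columns grow to the right and rows downward; lengths in mm; the calibration is good to about 2 mm. A picture is of the moment at which its call begins. There is no depth.
- bot.close_job(): hands the job in; it is judged then, once.
The state is a dict: "time": time; "joint_positions": joint angles; "dq": joint speeds; "tau": joint torques, N m; "tool_pos": TCP position; "tcp_rot": TCP orientation; "contact_force": force on the tool from outside, world axes, zero at the start; "moment": the same for the moment, N m; "grip_width": finger opening in mm; "finger_force": force on a finger pad.
Only numpy, scipy, OpenCV 4.12 (cv2) and the standard library are available. Lean on these libraries where they do the work, as an engineer would, in place of code of your own. Each camera call takes 0.05 s, during which the arm holds its last target. There are 200 camera calls.

## Working session

There is one attempt and no reset: what is moved stays moved. The work goes in short steps, Python scripts to look and compute and a shell command to move; the robot and the scene stay as the last step left them, time stands still between calls to the robot, and variables do not carry over. Pictures are saved under pics/ and viewed, at most 14 in all, crops included, and the job is handed in when it is done.

```bash
ls; mkdir -p pics
python3 - <<'E'
from plant import bot
import cv2,numpy as np
o=bot.get_obs();print({k:np.round(v,3) for k,v in o.items()})
for n in("scene","top"):
    c=bot.capture(n);cv2.imwrite(f"pics/{n}0.png",c["color"][:,:,::-1]);print(n,c["K"],c["R"],c["t"], -c["R"].T@c["t"])
E
```

```text
pics
plant.py
shift.py
{'time': np.float64(0.0), 'joint_positions': array([-1.378,  0.343,  1.525,  0.   ,  1.275, -0.146]), 'dq': array([ 0.002, -0.   ,  0.002, -0.002, -0.001, -0.   ]), 'tau': array([-1.0000e-03, -4.3125e+01, -2.4422e+01,  7.2000e-02,  5.6000e-02,
       -0.0000e+00]), 'tool_pos': array([ 174.472, -495.014,  404.037]), 'tcp_rot': array([-3.14 , -0.   ,  0.339]), 'contact_force': array([ 0.404, -0.079,  0.277]), 'moment': array([ 0.059, -0.023,  0.01 ]), 'finger_force': np.float64(0.0), 'grip_width': np.float64(92.171)}
scene [[491.52981068   0.         282.61744368]
 [  0.         491.52981068 214.81401241]
 [  0.           0.           1.        ]] [[-0.85872212 -0.51208648 -0.01907256]
 [-0.38283067  0.66582374 -0.64040567]
 [ 0.34064205 -0.54262895 -0.76779998]] [ 445.02731837  284.95141749 1074.5221467 ] [ 125.2155161   621.23187892 1015.99040119]
top [[421.15188071   0.         275.02420341]
 [  0.         421.15188071 211.78794073]
 [  0.           0.           1.        ]] [[ 0.02924744 -0.99897663  0.03450033]
 [-0.9888288  -0.03396267 -0.14513488]
 [ 0.14615808 -0.0298701  -0.98881019]] [-76.52602212 556.35328329 908.35899208] [419.61233947 -30.41969172 981.58106812]
```

View pics/top0.png

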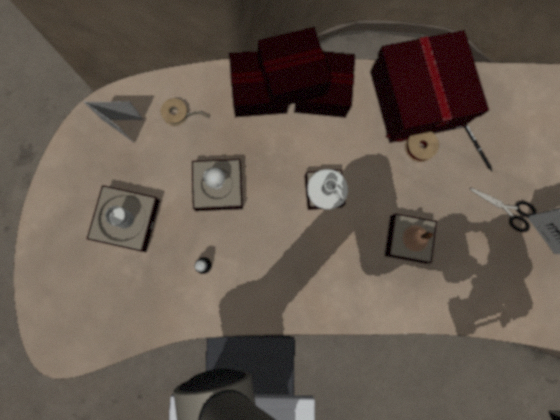

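View pics/scene0.png

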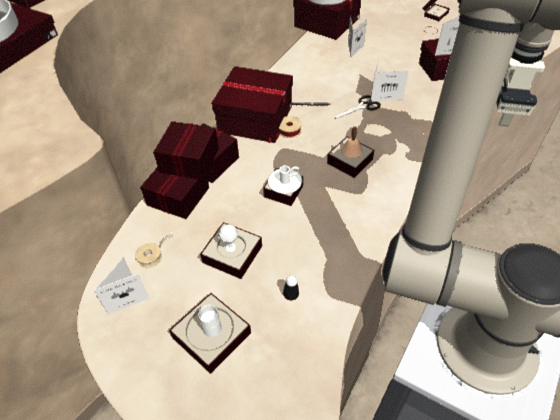

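Top view: the largest box D (~123,218) holds the beaker, C (~217,184) the infuser, A (~327,188) the candlestick and B (~411,238) the bell, with the pepper at (203,265). The scene view shows the same. It is one 4-cycle, so I'll set the beaker aside first. I'll enlarge both views for detail.

Run:
```python
import cv2,numpy as np
t=cv2.imread("pics/top0.png");s=cv2.imread("pics/scene0.png")
f=lambda i,x,y,w,h,k:cv2.resize(i[y:y+h,x:x+w],None,fx=k,fy=k,interpolation=cv2.INTER_CUBIC)
a=np.hstack([f(t,80,150,80,110,5),f(t,185,150,80,110,5)])
b=np.hstack([f(t,295,160,80,110,5),f(t,375,195,80,110,5)])
cv2.imwrite("pics/t1.png",a);cv2.imwrite("pics/t2.png",b)
cv2.imwrite("pics/s1.png",f(s,165,120,220,255,2.3))
```

```text
(no output)
```

View pics/t1.png

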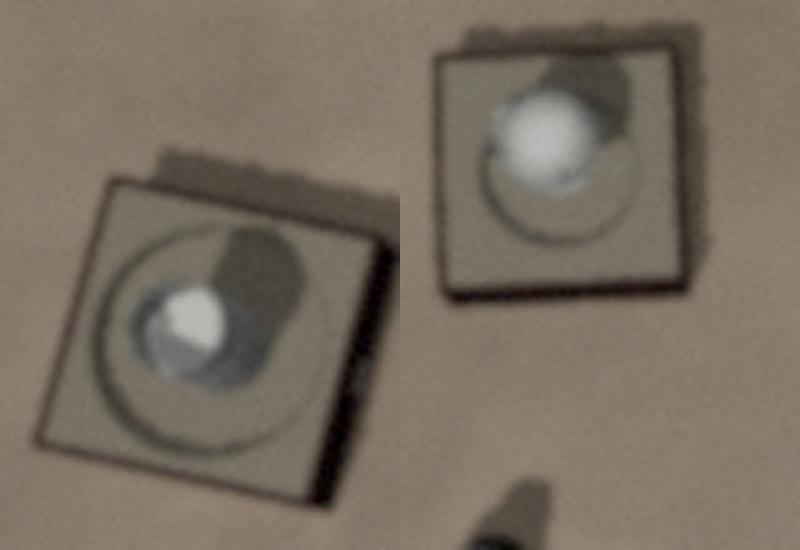

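View pics/t2.png

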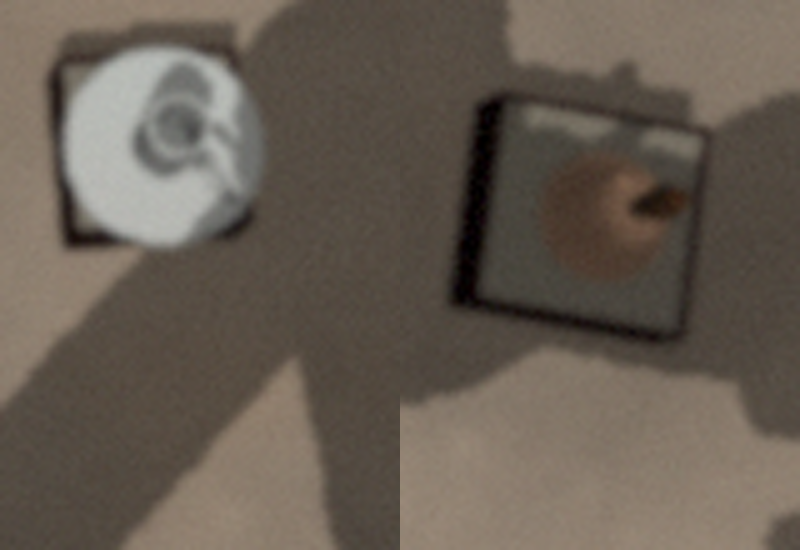

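View pics/s1.png

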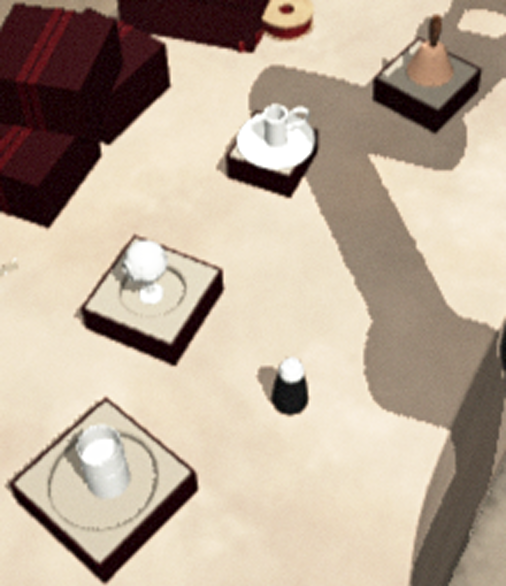

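The crops resolve the corners, rims and nests. The pieces sit off-centre in the boxes. Next I cast these pixels as rays from both views.

```bash
cat > h.py <<'E'
import numpy as np,cv2
from plant import bot
def ray(c,p):
    d=c["R"].T@np.linalg.solve(c["K"],[p[0],p[1],1.]);return -c["R"].T@c["t"],d
def plane(c,p,z):
    o,d=ray(c,p);return (o+d*(z-o[2])/d[2])[:2]
def tri(c1,p1,c2,p2):
    A=np.zeros((3,3));b=np.zeros(3);r=[]
    for c,p in((c1,p1),(c2,p2)):
        o,d=ray(c,p);d=d/np.linalg.norm(d);P=np.eye(3)-np.outer(d,d);A+=P;b+=P@o;r.append((P,o))
    X=np.linalg.solve(A,b);return X,[np.linalg.norm(P@(X-o)) for P,o in r]
def tool(dx,dy):  # world shift -> tool axes
    a=bot.get_obs();w=a["tcp_rot"][2];return np.array([dx*np.cos(w)+dy*np.sin(w),dx*np.sin(w)-dy*np.cos(w)])
E
python3 - <<'E'
from h import *
T=bot.capture("top");S=bot.capture("scene")
o={'D':(80,150),'C':(105,150),'A':(295,160),'B':(295,195)}  # right halves: crop x minus 400 folded in
tp=lambda k,x,y:((x+.5)/5-.5+o[k][0],(y+.5)/5-.5+o[k][1])
sp=lambda x,y:((x+.5)/2.3-.5+165,(y+.5)/2.3-.5+120)
L=[('boxD','D',(207,339.5),(105,481.5),40),('boxC','C',(562,169),(154,292),40),('boxA','A',(156,141.5),None,40),('boxB','B',(591,217),(429,77.5),40),
('beak rim','D',(180,331),(101,447),98),('ball','C',(545,140),(146,263),84),('bell mouth','B',(604,218),None,40),('grip top','B',(677,200),(436,22),130),
('saucer','A',(165,145),(275,141),48),('tube top','A',(180,127),(276,110),86)]
for n,k,a,b,z in L:
    p=tp(k,*a);print(n,'top',plane(T,p,z).round(1),end=' ')
    if b: q=sp(*b);X,e=tri(T,p,S,q);print('sc',plane(S,q,z).round(1),'tri',X.round(1),np.round(e,1),end='')
    print()
print('ring',plane(T,tp('A',240,195),65),plane(S,sp(306,118),65))
print('D corners',[plane(T,tp('D',*c),40).round() for c in((110,178),(375,238),(307,500),(37,443))])
print('A corners',[plane(T,tp('A',*c),40).round() for c in((62,57),(235,50),(250,225),(75,235))],[plane(S,sp(*c),40).round() for c in((228,152),(290,180),(318,138))])
print('pepper',plane(T,(203,265),70))
E
```

```text
boxD top [534.1 284. ] sc [528.8 287.4] tri [533.4 285.5  33. ] [1.7 1.7]
boxC top [619.4  74.9] sc [614.6  81.6] tri [620.9  75.8  29.1] [0.9 0.9]
boxA top [ 618.  -173.5] 
boxB top [ 509.5 -372.9] sc [ 504.9 -364.4] tri [ 510.5 -378.    26.4] [0.4 0.4]
beak rim top [530.3 276. ] sc [528.2 281.3] tri [531.3 278.6  90.7] [0.1 0.1]
ball top [622.7  78. ] sc [621.1  79.3] tri [622.7  78.   81.7] [0.5 0.5]
bell mouth top [ 509.2 -378.8] 
grip top top [ 509.1 -376. ] sc [ 504.3 -364.2] tri [ 511.  -382.5  113.7] [0.3 0.3]
saucer top [ 614.9 -176.4] sc [ 612.1 -168. ] tri [ 617.9 -178.2   35.6] [0.4 0.4]
tube top top [ 615.2 -177. ] sc [ 617.4 -180.5] tri [ 614.3 -176.    91.3] [0.3 0.3]
ring [ 589.88233803 -207.50924765] [ 590.85501995 -204.61662162]
D corners [array([606., 333.]), array([583., 213.]), array([464., 235.]), array([486., 354.])]
A corners [array([ 656., -130.]), array([ 662., -210.]), array([ 581., -217.]), array([ 573., -137.])] [array([ 655., -131.]), array([ 569., -130.]), array([ 574., -204.])]
pepper [434.2067283   92.57125986]
```

Top-view rays look consistent, while the oblique box-corner readings are off by a few mm. The heights agree with the text to within about 10 mm. I'll fetch the beaker first.

Careful with the scale: shifts go in shares of 800 mm and turns go in shares of 2 rad. That gives: 250 mm / 800 = 0.3125, 175 mm / 800 = 0.2188.

```bash
echo '[{"finger_gap": 92,"d": [0.075,-0.0438,0]},{"finger_gap": 92,"d": [0.15,-0.0875,0]},{"finger_gap": 92,"d": [0.2188,-0.125,0]},{"finger_gap": 92,"d": [0.2875,-0.1625,0]},{"finger_gap": 92,"d": [0.3125,-0.175,0]}]' | python3 shift.py
echo '[{"finger_gap": 92,"d": [0.0625,-0.0375,0]},{"finger_gap": 92,"d": [0.125,-0.075,0]},{"finger_gap": 92,"d": [0.1875,-0.105,0]},{"finger_gap": 92,"d": [0.1875,-0.105,0]}]' | python3 shift.py
python3 - <<'E'
from h import *
p=bot.get_obs()["tool_pos"];print(p,bot.get_obs()["tcp_rot"],tool(531-p[0],277-p[1]))
E
```

```text
time: 0.82
tool_pos: [365.0, -277.8, 404.8]
tcp_rot: [-3.142, -0.0, 0.341]
contact_force: [-0.4, -0.0, 0.1]
grip_width: 91.8
finger_force: 0.0
time: 1.32
tool_pos: [479.1, -148.2, 404.4]
tcp_rot: [-3.141, -0.0, 0.344]
contact_force: [0.3, -0.9, 0.8]
grip_width: 91.9
finger_force: 0.0
[ 479.05781993 -148.23103035  404.38696667] [-3.14112287e+00 -3.99350869e-04  3.43908060e-01] [ 192.2753325  -382.81799299]
```

Scaled: -260 mm / 800 = -0.325, -220 mm / 800 = -0.275.

```bash
echo '[{"finger_gap": 92,"d": [0.0338,-0.0688,0]},{"finger_gap": 92,"d": [0.0675,-0.1375,0]},{"finger_gap": 92,"d": [0.1013,-0.2063,0]},{"finger_gap": 92,"d": [0.135,-0.275,0]},{"finger_gap": 92,"d": [0.1625,-0.325,0]}]' | python3 shift.py
echo '[{"finger_gap": 92,"d": [0.0313,-0.0625,0]},{"finger_gap": 92,"d": [0.0625,-0.125,0]},{"finger_gap": 92,"d": [0.0775,-0.1538,0]},{"finger_gap": 92,"d": [0.0775,-0.1538,0]},{"finger_gap": 92,"d": [0.0775,-0.1538,0]}]' | python3 shift.py
python3 - <<'E'
from h import *
p=bot.get_obs()["tool_pos"];print(p,bot.get_obs()["tcp_rot"],tool(531-p[0],277-p[1]))
c=bot.capture("scene");i=c["color"][:,:,::-1];cv2.imwrite("pics/s2.png",cv2.resize(i[120:400,130:430],None,fx=2,fy=2,interpolation=cv2.INTER_CUBIC))
E
```

```text
time: 1.95
tool_pos: [513.3, 138.9, 404.7]
tcp_rot: [3.141, 0.0, 0.339]
contact_force: [1.2, -0.7, 1.5]
grip_width: 91.9
finger_force: 0.0
time: 2.58
tool_pos: [531.2, 272.8, 404.5]
tcp_rot: [3.141, 0.001, 0.338]
contact_force: [0.5, -0.5, -0.8]
grip_width: 91.5
finger_force: 0.0
[531.22079788 272.7843416  404.45193222] [3.14087153e+00 9.21208139e-04 3.37880289e-01] [ 1.18912623 -4.05049457]
```

View pics/s2.png

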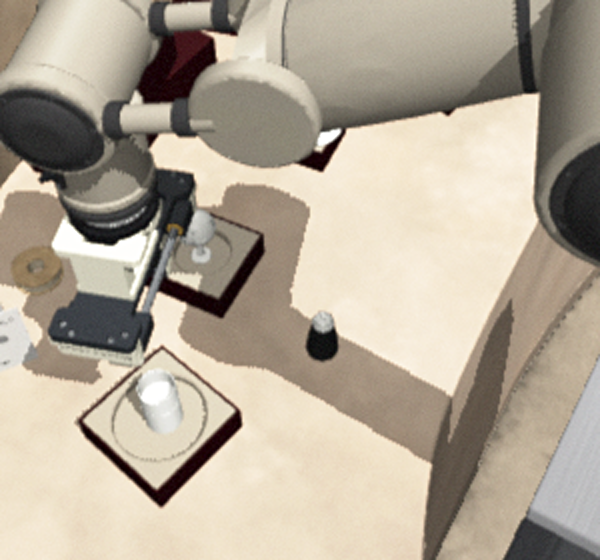

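The gripper is high over the beaker, which stands clear in box D (beaker ~(160,395) in the crop). I'll descend and close.

Scaled: 168 mm / 800 = 0.21, 140 mm / 800 = 0.175.

```bash
echo '[{"finger_gap": 92,"d": [0.0013,-0.005,0.0625]},{"finger_gap": 92,"d": [0.0013,-0.005,0.125]},{"finger_gap": 92,"d": [0.0013,-0.005,0.175]},{"finger_gap": 92,"d": [0.0013,-0.005,0.21]},{"finger_gap": 92,"d": [0.0013,-0.005,0.21]}]' | python3 shift.py
echo '[{"finger_gap": 40},{"finger_gap": 30},{"finger_gap": 30},{"finger_gap": 30},{"finger_gap": 30}]' | python3 shift.py
echo '[{"finger_gap": 30},{"finger_gap": 30},{"finger_gap": 30}]' | python3 shift.py
```

```text
time: 3.25
tool_pos: [530.3, 276.6, 234.9]
tcp_rot: [3.141, 0.005, 0.337]
contact_force: [0.0, 0.5, 0.5]
grip_width: 91.7
finger_force: 0.0
time: 3.88
tool_pos: [530.7, 278.3, 236.9]
tcp_rot: [3.142, -0.0, 0.339]
contact_force: [-0.3, -0.4, -0.2]
grip_width: 46.5
finger_force: 0.0
time: 4.25
tool_pos: [530.7, 278.2, 236.7]
tcp_rot: [3.142, -0.0, 0.339]
contact_force: [-0.1, 1.1, 0.8]
grip_width: 40.5
finger_force: 30.0
```

Scaled: -120 mm / 800 = -0.15, -90 mm / 800 = -0.1125.

```bash
echo '[{"finger_gap": 30,"d": [0,0,-0.05]},{"finger_gap": 30,"d": [0,0,-0.1125]},{"finger_gap": 30,"d": [0,0,-0.15]},{"finger_gap": 30,"d": [0,0,-0.15]}]' | python3 shift.py
echo '[{"finger_gap": 30,"d": [-0.0313,0.06,0]},{"finger_gap": 30,"d": [-0.0625,0.12,0]},{"finger_gap": 30,"d": [-0.1,0.1875,0]},{"finger_gap": 30,"d": [-0.1325,0.25,0]},{"finger_gap": 30,"d": [-0.1663,0.3125,0]}]' | python3 shift.py
echo '[{"finger_gap": 30,"d": [-0.0313,0.06,0]},{"finger_gap": 30,"d": [-0.0625,0.1125,0]},{"finger_gap": 30,"d": [-0.0713,0.1313,0]},{"finger_gap": 30,"d": [-0.0713,0.1313,0]},{"finger_gap": 30,"d": [-0.0713,0.1313,0]}]' | python3 shift.py
echo '[{"finger_gap": 30,"d": [0,0,0.0625]},{"finger_gap": 30,"d": [0,0,0.1125]},{"finger_gap": 30,"d": [0,0,0.15]},{"finger_gap": 30,"d": [0,0,0.1688]},{"finger_gap": 30,"d": [0,0,0.175]}]' | python3 shift.py
```

```text
time: 4.75
tool_pos: [531.1, 278.3, 359.1]
tcp_rot: [3.142, -0.005, 0.339]
contact_force: [-0.9, -0.1, -0.8]
grip_width: 40.5
finger_force: 30.0
time: 5.38
tool_pos: [487.5, -3.5, 355.0]
tcp_rot: [-3.14, 0.002, 0.339]
contact_force: [0.7, -0.5, -0.9]
grip_width: 40.6
finger_force: 30.0
time: 6.0
tool_pos: [469.6, -118.6, 356.2]
tcp_rot: [-3.141, 0.001, 0.34]
contact_force: [0.4, -0.1, -1.1]
grip_width: 40.3
finger_force: 30.0
time: 6.62
tool_pos: [469.6, -118.3, 215.8]
tcp_rot: [-3.14, 0.001, 0.341]
contact_force: [-0.5, 0.5, -1.1]
grip_width: 39.8
finger_force: 30.0
```

Scaled: 6 mm / 800 = 0.0075, 5 mm / 800 = 0.0063.

```bash
echo '[{"finger_gap": 30,"d": [0,0,0.0038]},{"finger_gap": 30,"d": [0,0,0.0063]},{"finger_gap": 30,"d": [0,0,0.0075]},{"finger_gap": 30,"d": [0,0,0.0075]}]' | python3 shift.py;echo '[{"finger_gap": 30,"d": [0,0,0.0013]},{"finger_gap": 30,"d": [0,0,0.0025]},{"finger_gap": 30,"d": [0,0,0.0025]}]' | python3 shift.py
```

```text
time: 7.12
tool_pos: [469.6, -119.9, 211.0]
tcp_rot: [3.141, -0.0, 0.339]
contact_force: [-0.0, 0.1, -0.6]
grip_width: 40.4
finger_force: 30.0
time: 7.5
tool_pos: [469.5, -119.8, 208.7]
tcp_rot: [3.141, -0.0, 0.339]
contact_force: [0.1, 0.4, -0.7]
grip_width: 40.2
finger_force: 30.0
```

Scaled: 1 mm / 800 = 0.0013, 0.5 mm / 800 = 0.0006.

```bash
echo '[{"finger_gap": 30,"d": [0,0,0.0006]},{"finger_gap": 30,"d": [0,0,0.0013]},{"finger_gap": 30,"d": [0,0,0.0013]}]' | python3 shift.py;echo '[{"finger_gap": 30,"d": [0,0,0.0006]},{"finger_gap": 30,"d": [0,0,0.0013]},{"finger_gap": 30,"d": [0,0,0.0013]}]' | python3 shift.py
```

```text
time: 7.88
tool_pos: [469.5, -119.8, 208.6]
tcp_rot: [3.141, -0.0, 0.339]
contact_force: [-2.5, 1.5, 9.9]
grip_width: 40.2
finger_force: 30.0
time: 8.25
tool_pos: [469.5, -119.7, 208.6]
tcp_rot: [3.141, -0.001, 0.339]
contact_force: [-5.9, 2.1, 20.9]
grip_width: 40.3
finger_force: 30.0
```

Scaled: -1 mm / 800 = -0.0013.

```bash
echo '[{"finger_gap": 30,"d": [0,0,-0.0013]},{"finger_gap": 50,"d": [0,0,-0.0013]},{"finger_gap": 70,"d": [0,0,-0.0013]},{"finger_gap": 92,"d": [0,0,-0.0013]},{"finger_gap": 92,"d": [0,0,-0.0013]}]' | python3 shift.py; echo '[{"finger_gap": 92,"d": [0,0,-0.0013]},{"finger_gap": 92,"d": [0,0,-0.0375]},{"finger_gap": 92,"d": [0,0,-0.1]},{"finger_gap": 92,"d": [0,0,-0.1625]},{"finger_gap": 92,"d": [0,0,-0.1875]}]' | python3 shift.py
python3 - <<'E'
from h import *
p=bot.get_obs()["tool_pos"];print(p,bot.get_obs()["tcp_rot"],tool(615-p[0],-177-p[1]))
for n in ("top","scene"):
    c=bot.capture(n);cv2.imwrite(f"pics/{n}3.png",c["color"][:,:,::-1])
t=cv2.imread("pics/top3.png")[150:260,60:400];s=cv2.imread("pics/scene3.png")[110:370,140:400]
cv2.imwrite("pics/v3.png",cv2.resize(t,None,fx=2.3,fy=2.3,interpolation=cv2.INTER_CUBIC))
cv2.imwrite("pics/v3s.png",cv2.resize(s,None,fx=2.3,fy=2.3,interpolation=cv2.INTER_CUBIC))
E
```

```text
time: 8.88
tool_pos: [469.5, -119.8, 207.5]
tcp_rot: [-3.141, 0.0, 0.339]
contact_force: [-0.1, 0.2, 0.5]
grip_width: 75.2
finger_force: 0.0
time: 9.5
tool_pos: [469.8, -119.8, 360.8]
tcp_rot: [3.138, -0.004, 0.339]
contact_force: [0.3, 0.0, -0.5]
grip_width: 91.9
finger_force: 0.0
[ 469.79575441 -119.82929155  360.8117385 ] [ 3.13813845 -0.00367297  0.33890456] [117.93830367 102.19256023]
```

View pics/v3s.png

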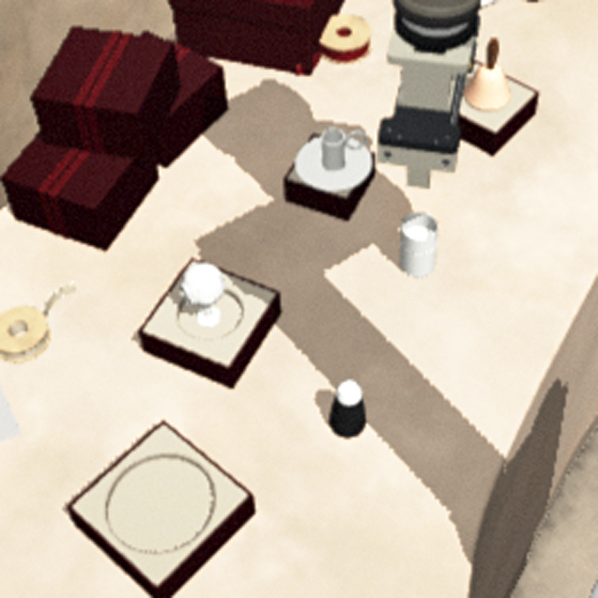

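The beaker stands aside at crop (419,245), box D is empty (nest ellipse centre ~(161,503)), and everything else is unmoved. I'll use the beaker's known position to check the scene camera's bias and measure nest D in both views.

Run:
```python
from h import *
T=bot.capture("top");S=bot.capture("scene")
sp=lambda x,y:((x+.5)/2.3-.5+140,(y+.5)/2.3-.5+110)
def proj(c,X):
    v=c["K"]@(c["R"]@np.array(X)+c["t"]);return v[:2]/v[2]
print('beaker rim seen',sp(419,222),'pred',proj(S,[469.5,-119.8,70]))
print('nest D',plane(S,sp(161,503),40))
# gray-scale blob: nest D in the top view, box outline by dark mask
g=cv2.cvtColor(T["color"],cv2.COLOR_RGB2GRAY);g=cv2.resize(g[175:260,80:165],None,fx=4,fy=4,interpolation=cv2.INTER_CUBIC)
c=cv2.HoughCircles(cv2.GaussianBlur(g,(5,5),1.5),cv2.HOUGH_GRADIENT,1,50,param1=60,param2=20,minRadius=80,maxRadius=110)
print(c)
for x,y,r in c[0][:2]:print(plane(T,((x+.5)/4-.5+80,(y+.5)/4-.5+175),40))
```

```text
beaker rim seen (321.8913043478261, 206.23913043478262) pred [322.81302724 207.16646226]
nest D [530.93405509 286.84330931]
NoneTraceback (most recent call last):
  File "<stdin>", line 12, in <module>
TypeError: 'NoneType' object is not subscriptable
```

View pics/v3.png

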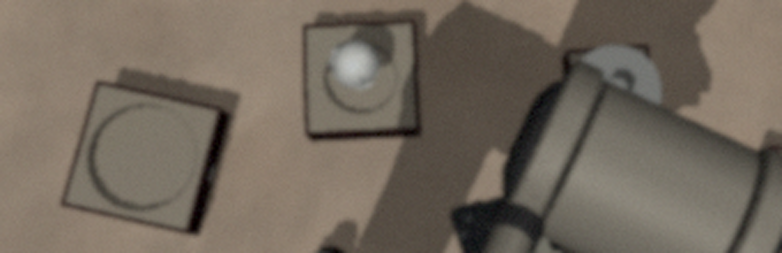

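Top crop: box D nest circle centre ~(144,156), box C ~(362,78), and the arm partly hides A. I'll recompute the scene points with the +0.9 px bias.

Run:
```python
from h import *
T=bot.capture("top");S=bot.capture("scene")
sp=lambda x,y:((x+.5)/2.3+.4+140,(y+.5)/2.3+.4+110)
tp=lambda x,y:((x+.5)/2.3-.5+60,(y+.5)/2.3-.5+150)
print('nest D',plane(S,sp(161,503),40),plane(T,tp(144,156),40))
print('box C',plane(S,sp((195+233)/2,(262+385)/2-1),40),plane(S,sp((280+140)/2,(298+335)/2),40),plane(T,tp(361.5,77.5),40))
print('ball',plane(S,sp(204,284),84),tri(T,tp(354,64),S,sp(204,284)))
print('boxB',plane(S,((429.5)/2.3+165.4,78/2.3+120.4),40))
print('bell grip top',plane(S,((436.5)/2.3+165.4,22/2.3+120.4),130))
print('tube top',plane(S,sp(334,133),86))
```

```text
nest D [527.97115768 287.5855189 ] [534.14487864 281.03168433]
box C [603.24533989  89.51117254] [611.40654545  85.1576014 ] [619.39834911  75.15705419]
ball [618.69558705  77.98877548] (array([621.48909963,  77.37548367,  82.20718655]), [np.float64(1.8064496110261565), np.float64(1.806449611026106)])
boxB [ 500.9897606  -362.29432945]
bell grip top [ 500.9882999  -362.87458219]
tube top [ 613.05918231 -179.00152006]
```

The scene readings for the boxes disagree with the top view, so I'll measure the insert outlines numerically (flood fill, hull, quadrilateral) in both views.

```bash
cat >> h.py <<'E'
def quad(im,seeds,tol,k=4,half=45):
    x0,y0=int(seeds[0][0])-half,int(seeds[0][1])-half
    g=cv2.resize(im[y0:y0+2*half,x0:x0+2*half],None,fx=k,fy=k,interpolation=cv2.INTER_CUBIC)
    g=cv2.GaussianBlur(g,(5,5),1.5);M=np.zeros((g.shape[0]+2,g.shape[1]+2),np.uint8)
    for s in seeds:
        cv2.floodFill(g.copy(),M,(int((s[0]-x0)*k),int((s[1]-y0)*k)),0,(tol,)*3,(tol,)*3,4|cv2.FLOODFILL_FIXED_RANGE|cv2.FLOODFILL_MASK_ONLY|(255<<8))
    m=cv2.morphologyEx(M[1:-1,1:-1],cv2.MORPH_OPEN,np.ones((5,5)))
    cs,_=cv2.findContours(m,cv2.RETR_EXTERNAL,cv2.CHAIN_APPROX_NONE)
    h=cv2.convexHull(np.vstack(cs))
    e=1
    while len(q:=cv2.approxPolyDP(h,e,True))>4:e+=.5
    q=q[:,0].astype(float);q=(q+.5)/k-.5+[x0,y0]
    return q,m
def qc(q): # diagonal crossing
    a=np.cross(np.append(q[0],1),np.append(q[2],1));b=np.cross(np.append(q[1],1),np.append(q[3],1));c=np.cross(a,b);return c[:2]/c[2]
E
python3 - <<'E'
from h import *
T=bot.capture("top");S=bot.capture("scene")
def go(n,c,seeds,tol):
    q,m=quad(c["color"],seeds,tol);P=[plane(c,p,40) for p in q]
    print(n,q.round(1).tolist(),'side',[round(np.linalg.norm(P[i]-P[i-1])) for i in range(4)],plane(c,qc(q),40).round(1));return qc(q)
s=lambda x,y:(x/2.3+140,y/2.3+110);t=lambda x,y:(x/2.3+60,y/2.3+150)
for tol in(18,28):
  a=go('Dt',T,[t(140,157),t(110,110),t(205,120),t(180,215),t(80,190)],tol);b=go('Ds',S,[s(161,503),s(164,435),s(235,505),s(160,575),s(85,505)],tol);print(tri(T,a,S,b))
  a=go('Ct',T,[t(360,95),t(315,40),t(316,125),t(400,120),t(410,30)],tol);b=go('Cs',S,[s(215,325),s(160,315),s(265,300),s(230,370),s(225,275)],tol);print(tri(T,a,S,b))
E
```

```text
Dt [[103.1, 187.9], [152.6, 198.6], [139.4, 248.1], [88.9, 236.6]] side [113, 114, 114, 114] [534.1 284.1]
Ds [[211.4, 295.4], [245.9, 325.6], [207.4, 362.9], [172.4, 329.1]] side [114, 113, 113, 114] [532.9 285.1]
(array([534.02721355, 284.52748061,  38.09926415]), [np.float64(0.36292665639977945), np.float64(0.3629266563996145)])
Ct [[260.4, 235.4], [191.9, 206.4], [197.9, 155.6], [260.4, 150.4]] side [197, 167, 118, 144] [619.3  68.6]
Cs [[260.4, 239.4], [240.6, 277.1], [202.1, 260.1], [235.6, 229.1]] side [72, 118, 108, 120] [600.7  76.4]
(array([616.65067055,  67.82132281,  21.52121139]), [np.float64(6.908959923032391), np.float64(6.90895992303227)])
Dt [[103.4, 187.1], [153.1, 198.4], [139.6, 248.4], [88.6, 237.1]] side [116, 115, 115, 115] [534.2 283.2]
Ds [[211.1, 295.1], [246.1, 325.4], [207.1, 362.9], [172.1, 329.1]] side [114, 113, 114, 114] [533.5 285.1]
(array([534.61097882, 284.16438993,  37.24557429]), [np.float64(0.05065472379898902), np.float64(0.05065472379894462)])
Ct [[260.4, 149.6], [260.4, 235.4], [191.6, 208.6], [190.6, 160.9]] side [162, 198, 166, 111] [609.1  77. ]
Cs [[277.4, 205.6], [277.4, 269.1], [202.6, 261.4], [224.9, 212.6]] side [138, 199, 182, 158] [617.6  29.2]
(array([591.76573884,  67.84418143, 101.64834696]), [np.float64(5.22366939997505), np.float64(5.2236693999750266)])
```

Both views now agree on box D: centre (534, 284.3), insert height ~38. Before taking the candlestick, I'll check the gripper body's clearance from the closed boxes.

Run:
```python
from h import *
T=bot.capture("top");S=bot.capture("scene")
def proj(c,X):
    v=c["K"]@(c["R"]@np.array(X,float)+c["t"]);return v[:2]/v[2]
for p in((715,-215),(687,-263),(660,-270)):print(p,proj(T,[*p,121]).round(),proj(S,[*p,121]).round())
print('near edges of closed boxes',plane(T,(353,115),80),plane(T,(388,138),0),plane(T,(388,138),100),plane(T,(373,70),160))
```

```text
(715, -215) [351. 136.] [260. 138.]
(687, -263) [374. 150.] [278. 131.]
(660, -270) [377. 162.] [288. 133.]
near edges of closed boxes [ 779.48086198 -227.08545587] [ 756.28033454 -330.71825386] [ 721.98179253 -300.12490076] [ 847.95300227 -251.55598852]
```

Scaled: 118 mm / 800 = 0.1475, 102 mm / 800 = 0.1275, -0.52 rad / 2 = -0.26.

```bash
echo '[{"finger_gap": 92,"d": [0.05,0.0438,0],"spin": -0.075},{"finger_gap": 92,"d": [0.1,0.0875,0],"spin": -0.15},{"finger_gap": 92,"d": [0.1475,0.1275,0],"spin": -0.225},{"finger_gap": 92,"d": [0.1475,0.1275,0],"spin": -0.26},{"finger_gap": 92,"d": [0.1475,0.1275,0],"spin": -0.26}]' | python3 shift.py
python3 - <<'E'
from h import *
o=bot.get_obs();p=o["tool_pos"];print(p,o["tcp_rot"],tool(615-p[0],-177-p[1]))
c=bot.capture("scene");i=c["color"][:,:,::-1];cv2.imwrite("pics/s4.png",cv2.resize(i[90:240,220:400],None,fx=3,fy=3,interpolation=cv2.INTER_CUBIC))
E
```

```text
time: 10.62
tool_pos: [614.9, -176.9, 356.4]
tcp_rot: [-3.14, 0.001, 0.858]
contact_force: [-0.5, 0.3, -0.3]
grip_width: 92.0
finger_force: 0.0
[ 614.91093992 -176.8615057   356.3670592 ] [-3.13964339e+00  6.76757697e-04  8.58063007e-01] [-0.04654489  0.15794285]
```

View pics/s4.png

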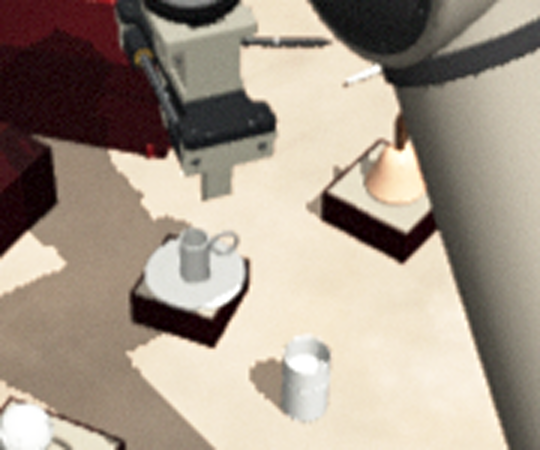

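The gripper is above the candlestick's tube (194,255), the ring points to the right of it, and nothing is near the body. I'll descend.

Scaled: 123 mm / 800 = 0.1538, 110 mm / 800 = 0.1375.

```bash
echo '[{"finger_gap": 92,"d": [0,0,0.0625]},{"finger_gap": 92,"d": [0,0,0.1125]},{"finger_gap": 92,"d": [0,0,0.1375]},{"finger_gap": 92,"d": [0,0,0.1538]},{"finger_gap": 92,"d": [0,0,0.1538]}]' | python3 shift.py
echo '[{"finger_gap": 60},{"finger_gap": 20},{"finger_gap": 20},{"finger_gap": 20},{"finger_gap": 20}]' | python3 shift.py
echo '[{"finger_gap": 20},{"finger_gap": 20},{"finger_gap": 20},{"finger_gap": 20},{"finger_gap": 20}]' | python3 shift.py
```

```text
time: 11.3
tool_pos: [614.4, -176.7, 234.5]
tcp_rot: [-3.141, 0.0, 0.858]
contact_force: [-1.4, -0.8, 0.1]
grip_width: 91.5
finger_force: 0.0
time: 11.92
tool_pos: [614.7, -176.8, 234.8]
tcp_rot: [3.142, 0.0, 0.859]
contact_force: [0.8, 0.4, -0.6]
grip_width: 46.5
finger_force: 0.0
time: 12.55
tool_pos: [614.8, -176.8, 234.7]
tcp_rot: [3.141, -0.0, 0.859]
contact_force: [0.3, -0.2, 0.4]
grip_width: 27.2
finger_force: 30.0
```

Scaled: -120 mm / 800 = -0.15, -90 mm / 800 = -0.1125.

```bash
echo '[{"finger_gap": 20,"d": [0,0,-0.05]},{"finger_gap": 20,"d": [0,0,-0.1125]},{"finger_gap": 20,"d": [0,0,-0.15]},{"finger_gap": 20,"d": [0,0,-0.15]}]' | python3 shift.py
python3 - <<'E'
from h import *
T=bot.capture("top");S=bot.capture("scene");cv2.imwrite("pics/s5.png",cv2.resize(S["color"][90:240,220:400,::-1],None,fx=3,fy=3,interpolation=cv2.INTER_CUBIC));cv2.imwrite("pics/t5.png",T["color"][:,:,::-1])
o=bot.get_obs();p=o["tool_pos"];print(p,o["tcp_rot"],tool(534-p[0],284.3-p[1]))
E
```

```text
time: 13.05
tool_pos: [614.9, -176.7, 356.9]
tcp_rot: [3.137, -0.001, 0.859]
contact_force: [0.0, 0.6, -2.4]
grip_width: 26.7
finger_force: 30.0
[ 614.28406307 -176.53731105  353.09043152] [-3.13912112e+00  8.41956369e-04  8.58849743e-01] [ 296.44577216 -361.85143665]
```

View pics/s5.png

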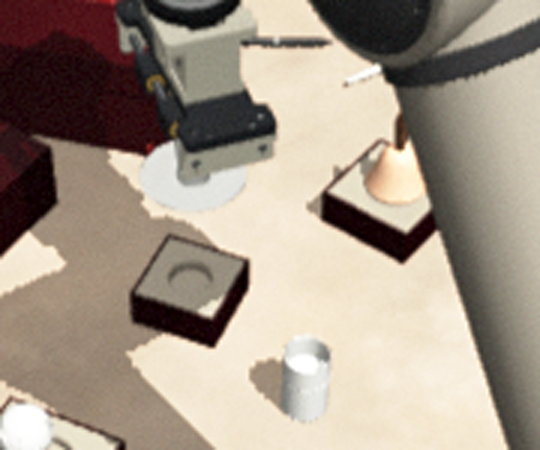

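The candlestick is lifted level and box A is empty. I'll carry it to D.

Scaled: -220 mm / 800 = -0.275, 180 mm / 800 = 0.225.

```bash
echo '[{"finger_gap": 20,"d": [0.0375,-0.045,0]},{"finger_gap": 20,"d": [0.0813,-0.1,0]},{"finger_gap": 20,"d": [0.13,-0.1588,0]},{"finger_gap": 20,"d": [0.1788,-0.2188,0]},{"finger_gap": 20,"d": [0.225,-0.275,0]}]' | python3 shift.py
echo '[{"finger_gap": 20,"d": [0.0438,-0.0563,0]},{"finger_gap": 20,"d": [0.0938,-0.115,0]},{"finger_gap": 20,"d": [0.1325,-0.16,0]},{"finger_gap": 20,"d": [0.145,-0.1775,0]},{"finger_gap": 20,"d": [0.145,-0.1775,0]}]' | python3 shift.py
python3 - <<'E'
from h import *
o=bot.get_obs();p=o["tool_pos"];print(p,o["tcp_rot"],tool(534-p[0],284.3-p[1]))
E
```

```text
time: 13.78
tool_pos: [564.7, 105.2, 352.2]
tcp_rot: [-3.138, 0.003, 0.859]
contact_force: [-0.1, 0.2, -1.8]
grip_width: 27.1
finger_force: 30.0
time: 14.4
tool_pos: [533.5, 284.4, 352.8]
tcp_rot: [-3.14, 0.003, 0.861]
contact_force: [-0.9, 0.1, -2.7]
grip_width: 27.1
finger_force: 30.0
[533.5146244  284.35613215 352.80145859] [-3.14032588  0.0032206   0.86065924] [0.2738712  0.40464164]
```

Scaled: 114 mm / 800 = 0.1425, 112 mm / 800 = 0.14.

```bash
echo '[{"finger_gap": 20,"d": [0,0,0.0625]},{"finger_gap": 20,"d": [0,0,0.1125]},{"finger_gap": 20,"d": [0,0,0.135]},{"finger_gap": 20,"d": [0,0,0.14]},{"finger_gap": 20,"d": [0,0,0.1425]}]' | python3 shift.py
echo '[{"finger_gap": 20,"d": [0,0,0.005]},{"finger_gap": 20,"d": [0,0,0.01]},{"finger_gap": 20,"d": [0,0,0.0125]},{"finger_gap": 20,"d": [0,0,0.015]}]' | python3 shift.py
```

```text
time: 15.02
tool_pos: [534.7, 282.9, 241.0]
tcp_rot: [3.141, -0.0, 0.857]
contact_force: [-0.3, 1.3, -2.1]
grip_width: 27.1
finger_force: 30.0
time: 15.52
tool_pos: [534.0, 283.9, 228.7]
tcp_rot: [3.141, -0.0, 0.859]
contact_force: [0.3, -0.4, -2.2]
grip_width: 27.1
finger_force: 30.0
```

Scaled: 5 mm / 800 = 0.0063, 4 mm / 800 = 0.005.

```bash
echo '[{"finger_gap": 20,"d": [0,0,0.0025]},{"finger_gap": 20,"d": [0,0,0.005]},{"finger_gap": 20,"d": [0,0,0.0063]},{"finger_gap": 20,"d": [0,0,0.0063]}]' | python3 shift.py
echo '[{"finger_gap": 20,"d": [0,0,0.0013]},{"finger_gap": 20,"d": [0,0,0.0013]}]' | python3 shift.py
```

```text
time: 16.02
tool_pos: [534.0, 283.8, 223.6]
tcp_rot: [3.142, 0.0, 0.859]
contact_force: [-0.2, -0.1, -2.8]
grip_width: 27.3
finger_force: 30.0
time: 16.27
tool_pos: [534.1, 283.8, 222.7]
tcp_rot: [3.141, -0.0, 0.859]
contact_force: [0.2, 0.1, -1.3]
grip_width: 27.1
finger_force: 30.0
```

Scaled: 150 mm / 800 = 0.1875, -140 mm / 800 = -0.175.

```bash
echo '[{"finger_gap": 40},{"finger_gap": 60},{"finger_gap": 92},{"finger_gap": 92},{"finger_gap": 92}]' | python3 shift.py; echo '[{"finger_gap": 92},{"finger_gap": 92,"d": [0,0,-0.0375]},{"finger_gap": 92,"d": [0,0,-0.1]},{"finger_gap": 92,"d": [0,0,-0.1625]},{"finger_gap": 92,"d": [0,0,-0.175]}]' | python3 shift.py
echo '[{"finger_gap": 92,"d": [-0.0313,0.0688,0]},{"finger_gap": 92,"d": [-0.0625,0.1375,0]},{"finger_gap": 92,"d": [-0.0938,0.1875,0]},{"finger_gap": 92,"d": [-0.0938,0.1875,0]}]' | python3 shift.py
python3 - <<'E'
from h import *
T=bot.capture("top");S=bot.capture("scene")
r=lambda c,x,y,w,h:cv2.resize(c["color"][y:y+h,x:x+w,::-1],(w*3,h*3),interpolation=cv2.INTER_CUBIC)
a=r(T,70,140,130,130);b=r(S,150,200,130,180);b=b[:540];a=cv2.copyMakeBorder(a,0,b.shape[0]-a.shape[0],0,0,0)
cv2.imwrite("pics/v6.png",np.hstack([a,b]))
o=bot.get_obs();p=o["tool_pos"];print(p,o["tcp_rot"])
E
```

```text
time: 16.9
tool_pos: [534.1, 283.8, 222.7]
tcp_rot: [3.141, 0.0, 0.859]
contact_force: [-0.6, -0.8, 0.9]
grip_width: 72.8
finger_force: 0.0
time: 17.52
tool_pos: [534.5, 284.1, 366.8]
tcp_rot: [3.138, -0.006, 0.859]
contact_force: [-0.4, -0.3, -0.6]
grip_width: 91.9
finger_force: 0.0
time: 18.02
tool_pos: [599.4, 125.8, 361.4]
tcp_rot: [-3.141, 0.002, 0.854]
contact_force: [-0.4, 0.4, 0.2]
grip_width: 91.6
finger_force: 0.0
[598.50354277 128.77204396 361.76259834] [-3.14007923e+00  1.01769454e-03  8.57516951e-01]
```

View pics/v6.png

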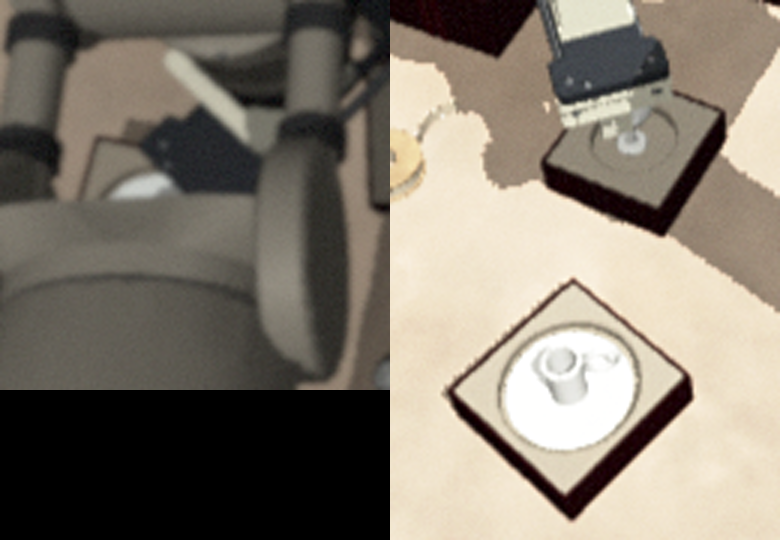

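The scene view shows the candlestick centred and flat in nest D (570,388). Next is the infuser.

Scaled: 50 mm / 800 = 0.0625, 48 mm / 800 = 0.06.

```bash
echo '[{"finger_gap": 92,"d": [-0.0275,0.06,0]},{"finger_gap": 92,"d": [-0.0275,0.0625,0]},{"finger_gap": 92,"d": [-0.0275,0.0625,0]},{"finger_gap": 92,"d": [-0.0275,0.0625,0]}]' | python3 shift.py
python3 - <<'E'
from h import *
o=bot.get_obs();p=o["tool_pos"];print(p,o["tcp_rot"],tool(622.5-p[0],78-p[1]))
E
```

```text
time: 18.62
tool_pos: [621.6, 81.3, 362.6]
tcp_rot: [-3.141, 0.0, 0.861]
contact_force: [0.1, 0.2, 0.4]
grip_width: 92.1
finger_force: 0.0
[621.57062035  81.33200673 362.58579753] [-3.14097704e+00  1.32249594e-04  8.60688196e-01] [-1.92075476  2.87692832]
```

Scaled: 119 mm / 800 = 0.1488, 110 mm / 800 = 0.1375.

```bash
echo '[{"finger_gap": 92,"d": [-0.0025,0.0038,0.0625]},{"finger_gap": 92,"d": [-0.0025,0.0038,0.1125]},{"finger_gap": 92,"d": [-0.0025,0.0038,0.1375]},{"finger_gap": 92,"d": [-0.0025,0.0038,0.1488]},{"finger_gap": 92,"d": [-0.0025,0.0038,0.1488]}]' | python3 shift.py
echo '[{"finger_gap": 70},{"finger_gap": 50},{"finger_gap": 40},{"finger_gap": 40},{"finger_gap": 40}]' | python3 shift.py
echo '[{"finger_gap": 40},{"finger_gap": 40},{"finger_gap": 40}]' | python3 shift.py
python3 - <<'E'
from h import *
T=bot.capture("top");S=bot.capture("scene")
cv2.imwrite("pics/t7.png",T["color"][:,:,::-1]);cv2.imwrite("pics/v7.png",cv2.resize(S["color"][190:300,180:290,::-1],None,fx=5,fy=5,interpolation=cv2.INTER_CUBIC))
E
```

```text
time: 19.25
tool_pos: [622.9, 76.9, 243.7]
tcp_rot: [-3.141, 0.0, 0.86]
contact_force: [0.2, -1.1, -0.9]
grip_width: 91.5
finger_force: 0.0
time: 19.88
tool_pos: [623.1, 76.2, 243.8]
tcp_rot: [3.141, 0.0, 0.859]
contact_force: [0.2, -1.3, 0.8]
grip_width: 45.9
finger_force: 0.0
time: 20.25
tool_pos: [623.1, 76.3, 243.7]
tcp_rot: [3.141, 0.0, 0.859]
contact_force: [-0.3, -0.6, -0.6]
grip_width: 42.4
finger_force: 30.0
```

View pics/v7.png

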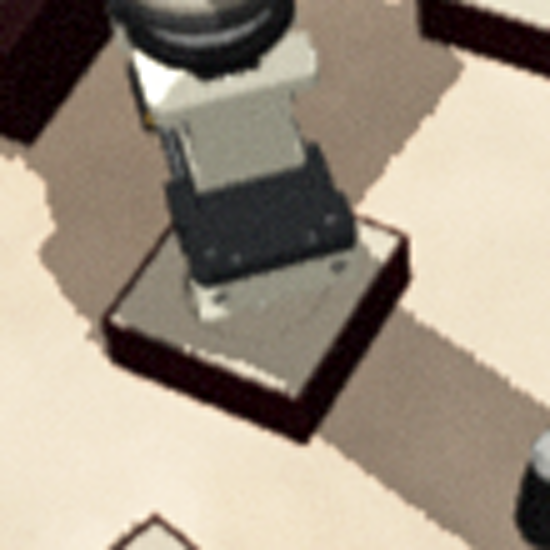

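The view shows the gripper down over box C with the ball hidden. The 42.4 mm grip is a little less than the 46 mm ball, so I'll check the ball's position numerically in the saved first images.

Run:
```python
from h import *
T=bot.capture("top");S=bot.capture("scene")
P={}
for n,c,(x0,y0),f in(("t",T,(185,150),"top0"),("s",S,(200,205),"scene0")):
    im=cv2.imread(f"pics/{f}.png")[y0:y0+60,x0:x0+60];d=np.linalg.norm(c["R"]@[622,78,84]+c["t"]);r=23*c["K"][0,0]/d
    hsv=cv2.cvtColor(cv2.resize(im,None,fx=6,fy=6,interpolation=cv2.INTER_CUBIC),cv2.COLOR_BGR2HSV)
    g=hsv[:,:,1]  # steel is unsaturated
    h=cv2.HoughCircles(cv2.GaussianBlur(g,(0,0),3),cv2.HOUGH_GRADIENT,1,30,param1=40,param2=8,minRadius=int(r*5),maxRadius=int(r*7))
    v=hsv[:,:,2].astype(int);m=((v>np.percentile(v,93))).astype(np.uint8)
    N,l,st,ce=cv2.connectedComponentsWithStats(m);i=1+st[1:,4].argmax()
    print(n,'r',r*6,h[0][:3] if h is not None else None,'bright',st[i],ce[i])
    p=(ce[i]+.5)/6-.5+[x0,y0];print(p,plane(c,p,84));
    if h is not None:
        q=(h[0][0][:2]+.5)/6-.5+[x0,y0];P[n]=q;print('hough',q,plane(c,q,84))
```

```text
t r 62.73085851690584 [[287.5 289.5  60.6]] bright [ 127  123   91   95 6626] [171.13235738 168.61515243]
[213.1053929  177.68585874] [622.43399274  79.02315929]
hough [232.5        197.83333206] [579.5607177  35.1370809]
s r 57.1139406058238 [[167.5 173.5  58.5]
 [ 60.5 293.5  62. ]
 [287.5 283.5  47.7]] bright [ 123  122   92   96 6323] [171.86177447 166.27139016]
[228.22696241 232.29523169] [624.09043837  74.79824291]
hough [227.5 233.5] [623.50833717  78.68320621]
```

The ball was at about (623, 77), so the grip is centred. I'll lift gently and check that it holds.

Careful with the scale: shifts go in shares of 800 mm and turns go in shares of 2 rad. That gives: -6 mm / 800 = -0.0075, -4 mm / 800 = -0.005.

```bash
echo '[{"finger_gap": 38,"d": [0,0,-0.0025]},{"finger_gap": 38,"d": [0,0,-0.005]},{"finger_gap": 38,"d": [0,0,-0.0075]},{"finger_gap": 38,"d": [0,0,-0.0075]}]' | python3 shift.py
echo '[{"finger_gap": 38,"d": [0,0,-0.0125]},{"finger_gap": 38,"d": [0,0,-0.025]},{"finger_gap": 38,"d": [0,0,-0.0375]},{"finger_gap": 38,"d": [0,0,-0.0375]}]' | python3 shift.py
python3 - <<'E'
from h import *
S=bot.capture("scene")
cv2.imwrite("pics/v8.png",cv2.resize(S["color"][200:290,190:280,::-1],None,fx=5,fy=5,interpolation=cv2.INTER_CUBIC))
E
```

```text
time: 20.95
tool_pos: [623.1, 76.2, 249.9]
tcp_rot: [3.141, -0.0, 0.859]
contact_force: [-0.9, -0.1, -1.5]
grip_width: 42.3
finger_force: 30.0
time: 21.45
tool_pos: [623.3, 76.3, 281.1]
tcp_rot: [3.14, -0.002, 0.859]
contact_force: [0.1, 0.6, -1.4]
grip_width: 42.2
finger_force: 30.0
```

View pics/v8.png

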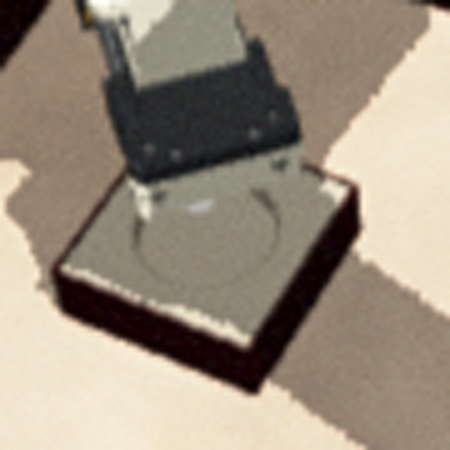

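The infuser's foot (200,207) has left the floor and the grip holds. I'll lift more and measure boxes A and C while they are empty.

Scaled: -90 mm / 800 = -0.1125, -80 mm / 800 = -0.1.

```bash
echo '[{"finger_gap": 38,"d": [0,0,-0.05]},{"finger_gap": 38,"d": [0,0,-0.1]},{"finger_gap": 38,"d": [0,0,-0.1125]},{"finger_gap": 38,"d": [0,0,-0.1125]}]' | python3 shift.py
cat > q.py <<'E'
from h import *
def proj(c,X):
    v=c["K"]@(c["R"]@np.array(X,float)+c["t"]);return v[:2]/v[2]
def go(n,xy,side,ang=0,z=40):
    r={}
    for nm in("top","scene"):
        c=bot.capture(nm);r[nm]=(c,None)
        u=lambda a:side*.5*np.array([np.cos(a+ang),np.sin(a+ang)])
        seeds=[proj(c,[*xy,28])]+[proj(c,[*(np.array(xy)+u(np.pi/4+k*np.pi/2)),z]) for k in range(4)]+[proj(c,[*(np.array(xy)+u(k*np.pi/2)*.8),z]) for k in range(4)]
        for tol in(12,18,26):
            q,m=quad(c["color"],seeds,tol)
            if len(q)<4: continue
            P=[plane(c,p,z) for p in q];s=[np.linalg.norm(P[i]-P[i-1]) for i in range(4)]
            print(n,nm,tol,np.round(s),plane(c,qc(q),z).round(1))
            if max(s)-min(s)<5: r[nm]=(c,qc(q))
    if r["top"][1] is not None and r["scene"][1] is not None:print('tri',tri(*r["top"],*r["scene"]))
E
python3 - <<'E'
from q import *
go('A',(617,-174),84,.09);go('C',(619,75),112,.05);go('B',(509.5,-373),98,-.15)
E
```

```text
time: 22.0
tool_pos: [622.9, 76.3, 369.3]
tcp_rot: [-3.142, 0.0, 0.859]
contact_force: [-0.3, -0.0, -1.6]
grip_width: 42.4
finger_force: 30.0
A top 12 [ 86. 142. 138. 117.] [ 645.2 -162.9]
A top 18 [ 87. 150. 133. 149.] [ 641.5 -155.7]
A top 26 [ 95. 150. 135. 149.] [ 639.6 -153.2]
A scene 12 [58. 70. 69. 71.] [ 621.3 -172.4]
A scene 18 [69. 77. 71. 59.] [ 623.1 -174.2]
A scene 26 [ 64.  78. 122. 121.] [ 620.5 -179.1]
C top 12 [114. 149. 169. 153.] [603.9  75.5]
C top 18 [165. 214. 114. 149.] [607.6 122.7]
C top 26 [166. 160. 158. 152.] [633.2  99.3]
C scene 12 [81. 99. 89. 98.] [621.9  72.4]
C scene 18 [ 82. 100.  89.  99.] [621.7  72.1]
C scene 26 [ 83. 100.  90. 100.] [621.4  71.9]
B top 12 [84. 84. 85. 84.] [ 510.4 -372.9]
B top 18 [86. 85. 85. 85.] [ 510.1 -372.8]
B top 26 [87. 86. 87. 86.] [ 510.7 -373.2]
B scene 12 [234. 160. 224. 160.] [ 510.3 -410.4]
B scene 18 [236. 162. 225. 161.] [ 509.9 -410.7]
B scene 26 [238. 162. 229. 160.] [ 510.  -409.6]
```

```bash
sed -i 's/\*\.8),z/*.64),z/; s/side\*\.5\*np/side*.48*np/' q.py
python3 - <<'E'
from q import *
go('A',(618,-174),84,.09)
c=bot.capture("top");x,y=proj(c,[618,-174,40]).astype(int)
g=cv2.cvtColor(c["color"],cv2.COLOR_RGB2GRAY)[y-30:y+31:2,x-30:x+31:2];print(x,y)
for r in g:print(' '.join(f'{v:3d}' for v in r))
E
```

```text
A top 12 [63. 72. 74. 72.] [ 621.5 -174.4]
A top 18 [61. 72. 71. 71.] [ 620.7 -173.8]
A top 26 [62. 72. 73. 72.] [ 621. -174.]
A scene 12 [58. 70. 69. 70.] [ 621.  -171.9]
A scene 18 [59. 70. 69. 71.] [ 620.7 -172.4]
A scene 26 [60. 71. 71. 71.] [ 620.6 -171.6]
326 187
 82  83  84  84  85  89  85  85 116 143 143 143 142 141 142 140 143 140 140 141 142 138 141 141 141 144 143 140 138 143 139
 80  85  81  84  85  89  87  87 117 137 143 145 142 143 142 141 138 142 142 143 141 140 141 140 143 139 142 144 139 142 139
 85  81  85  85  87  86  85  86 101 135 140 139 140 143 143 142 144 144 142 143 140 144 140 143 144 139 141 140 135 140 138
 80  79  81  82  85  84  87  83  90 121 137 140 138 141 139 139 140 143 136 137 135 133 135 137 141 140 140 137 138 134 138
 83  83  85  86  84  81  83  83  88 106 127 129 119 111 114 114 114 113 109  95  94  94  97 123 141 140 141 136 138 137 139
 81  81  79  80  83  84  82  84  86  88  90  87  90  85  85  87  89  86  87  85  84  88  85 119 140 141 141 141 142 139 141
 82  81  83  80  81  80  83  79  84  82  78  75  75  74  73  76  74  71  69  68  65  6
[... 2313 characters left out ...]
  29  26  34  42  41  47  57  64  67  75  81  83 108 137 140 141 139 138 139 138
140 139 140 141 139 130  89  73  77  85  89 101 110 114 115 117 122 125 131 135 137 138 138 139 141 138 141 142 140 139 139
141 141 138 139 141 141 137 132 135 139 140 143 140 140 142 141 139 141 141 142 142 141 142 141 143 140 142 139 142 141 137
140 140 140 140 140 143 141 140 143 145 142 143 140 143 140 141 142 143 143 145 143 143 141 141 144 142 140 141 142 140 139
142 140 141 143 139 141 142 143 142 143 146 144 145 144 142 140 142 141 142 141 145 143 144 145 143 142 144 140 140 139 140
140 138 141 142 144 141 141 139 142 142 144 143 147 145 143 141 142 143 139 144 141 141 144 142 139 141 141 141 142 140 140
```

Box A's outline and nest edges read straight from the grey levels (nest centre at pixel ≈ (325.4,188.3)).

Run:
```python
from q import *
c=bot.capture("top");s=bot.capture("scene")
print(plane(c,(325.4,188.3),40))
# refine nest A in the scene view: print grey patch
x,y=proj(s,[616,-172,40]).astype(int);print(x,y)
g=cv2.cvtColor(s["color"],cv2.COLOR_RGB2GRAY)[y-20:y+21,x-24:x+25:2]
for i,r in enumerate(g):print(y-20+i,' '.join(f'{v:3d}' for v in r))
o=bot.get_obs();p=o["tool_pos"];print(p)
```

```text
[ 617.07483314 -172.60125206]
283 181
161 237 234 231 233 233 234 233 234 231 234 231 232 234 234 234 235 232 232 232 233 231 230 231 234 235
162 234 232 233 235 233 233 233 234 234 231 231 234 232 234 236 233 232 234 232 233 233 231 232 233 236
163 234 231 232 236 235 235 234 233 234 232 231 232 234 237 238 237 235 234 232 232 231 232 232 234 236
164 235 232 234 235 236 235 234 233 232 230 231 233 234 237 236 234 234 232 233 233 232 232 231 232 236
165 235 233 232 234 236 234 233 233 232 231 234 234 236 237 236 233 234 231 233 233 232 232 231 232 234
166 234 233 233 234 235 233 234 233 232 233 232 234 237 236 235 234 234 232 232 234 233 232 233 234 233
167 234 235 235 237 237 235 234 232 230 230 236 236 235 236 233 234 233 234 233 232 232 233 232 234 232
168 234 233 233 236 235 236 235 234 187 157 203 235 237 237 235 233 233 232 230 234 234 233 233 231 232
169 233 233 235 235 235 236 234 235 117 152 132 172 234 236 235 235 235 233 231 232 233 232 233 233 231
170 235 236 234 237 237 236 235 235 123 214 193 157 153 206 237 236 234 235 233 233 233 233 233 231 231
171 235 234 236 236 23
[... 2542 characters left out ...]
 82   8   8 123 238 236 234 237 234
196 136 141 108   4   6  13   9   8   6   6   6   8   6   8  23  54  34   8   5 209 238 235 232 234 234
197 140 139 124  40  16   5  10   5  12   7  11   9  12  12  12   6  13   8  44 238 235 235 234 234 234
198 138 137 141 115  79  27  19   4   9  17   5   4   8  13   7   5  17   9  84 240 233 235 237 234 236
199 137 138 139 140 126  91  42  23  11   8   9   8  11  10   9   6   8   6 162 237 236 236 235 232 235
200 141 139 141 134 139 132 120  90  28   6   7  13   8   6  11   6   9  13 222 235 236 237 238 238 235
201 140 136 141 138 141 138 138 131  93  50  16   6   7  10  15   8  12  48 239 236 235 238 237 234 235
[623.06434189  76.28168539 369.49832235]
```

Both views agree: nest A at about (616.7, -172.4). I'll carry the infuser there.

Scaled: -185 mm / 800 = -0.2313, -120 mm / 800 = -0.15.

```bash
echo '[{"finger_gap": 38,"d": [-0.0438,0.035,0]},{"finger_gap": 38,"d": [-0.1,0.0813,0]},{"finger_gap": 38,"d": [-0.15,0.1225,0]},{"finger_gap": 38,"d": [-0.2,0.1638,0]},{"finger_gap": 38,"d": [-0.2313,0.1888,0]}]' | python3 shift.py
echo '[{"finger_gap": 38,"d": [-0.0063,0.005,0]},{"finger_gap": 38,"d": [-0.0088,0.0075,0]},{"finger_gap": 38,"d": [-0.0088,0.0075,0]},{"finger_gap": 38,"d": [-0.0088,0.0075,0]}]' | python3 shift.py
python3 - <<'E'
from h import *
o=bot.get_obs();p=o["tool_pos"];print(p,o["tcp_rot"],tool(616.7-p[0],-172.4-p[1]))
E
```

```text
time: 23.18
tool_pos: [616.1, -165.0, 369.7]
tcp_rot: [3.141, 0.0, 0.857]
contact_force: [0.7, 0.8, -1.5]
grip_width: 42.1
finger_force: 30.0
time: 23.68
tool_pos: [616.7, -170.5, 369.8]
tcp_rot: [3.142, -0.0, 0.86]
contact_force: [-0.3, 0.5, -1.3]
grip_width: 42.5
finger_force: 30.0
[ 616.65529383 -170.45191209  369.82915055] [ 3.14153646e+00 -1.02694075e-04  8.60356735e-01] [-1.44764136  1.30436944]
```

Scaled: 110 mm / 800 = 0.1375, -1.5 mm / 800 = -0.0019.

```bash
echo '[{"finger_gap": 38,"d": [-0.0019,0.0016,0.05]},{"finger_gap": 38,"d": [-0.0019,0.0016,0.1]},{"finger_gap": 38,"d": [-0.0019,0.0016,0.13]},{"finger_gap": 38,"d": [-0.0019,0.0016,0.1363]},{"finger_gap": 38,"d": [-0.0019,0.0016,0.1375]}]' | python3 shift.py
echo '[{"finger_gap": 38,"d": [0,0,0.0038]},{"finger_gap": 38,"d": [0,0,0.0075]},{"finger_gap": 38,"d": [0,0,0.0113]},{"finger_gap": 38,"d": [0,0,0.0113]}]' | python3 shift.py
```

```text
time: 24.3
tool_pos: [616.8, -173.3, 260.4]
tcp_rot: [3.141, -0.0, 0.859]
contact_force: [0.6, -0.2, 0.2]
grip_width: 42.3
finger_force: 30.0
time: 24.8
tool_pos: [616.4, -173.7, 250.5]
tcp_rot: [-3.141, 0.0, 0.859]
contact_force: [0.3, -0.8, -1.2]
grip_width: 42.1
finger_force: 30.0
```

Scaled: 6 mm / 800 = 0.0075, 4 mm / 800 = 0.005.

```bash
echo '[{"finger_gap": 38,"d": [0,0,0.0025]},{"finger_gap": 38,"d": [0,0,0.005]},{"finger_gap": 38,"d": [0,0,0.0075]},{"finger_gap": 38,"d": [0,0,0.0075]}]' | python3 shift.py
echo '[{"finger_gap": 38,"d": [0,0,0.0006]},{"finger_gap": 38,"d": [0,0,0.0013]},{"finger_gap": 38,"d": [0,0,0.0013]}]' | python3 shift.py
```

```text
time: 25.3
tool_pos: [616.4, -173.6, 244.5]
tcp_rot: [-3.141, 0.0, 0.859]
contact_force: [-0.6, 0.4, -1.1]
grip_width: 42.2
finger_force: 30.0
time: 25.68
tool_pos: [616.5, -173.7, 243.8]
tcp_rot: [3.141, 0.0, 0.859]
contact_force: [-0.5, 0.2, -0.7]
grip_width: 42.2
finger_force: 30.0
```

Scaled: 1 mm / 800 = 0.0013, 0.5 mm / 800 = 0.0006.

```bash
echo '[{"finger_gap": 38,"d": [0,0,0.0006]},{"finger_gap": 38,"d": [0,0,0.0006]},{"finger_gap": 38,"d": [0,0,0.0013]},{"finger_gap": 38,"d": [0,0,0.0013]}]' | python3 shift.py
```

```text
time: 26.18
tool_pos: [616.5, -173.6, 243.6]
tcp_rot: [3.141, -0.0, 0.859]
contact_force: [-2.2, 0.3, 7.1]
grip_width: 42.3
finger_force: 30.0
```

Scaled: -0.5 mm / 800 = -0.0006.

```bash
echo '[{"finger_gap": 38,"d": [0,0,-0.0006]},{"finger_gap": 44,"d": [0,0,-0.0006]},{"finger_gap": 48,"d": [0,0,-0.0006]},{"finger_gap": 70,"d": [0,0,-0.0006]},{"finger_gap": 92,"d": [0,0,-0.0006]}]' | python3 shift.py
echo '[{"finger_gap": 92},{"finger_gap": 92},{"finger_gap": 92,"d": [0,0,-0.025]},{"finger_gap": 92,"d": [0,0,-0.0875]},{"finger_gap": 92,"d": [0,0,-0.15]}]' | python3 shift.py
python3 - <<'E'
from h import *
o=bot.get_obs();p=o["tool_pos"];print(p,o["tcp_rot"],tool(509.5-p[0],-378-p[1]))
from q import *
S=bot.capture("scene");T=bot.capture("top")
x,y=proj(S,[616.5,-173.6,84]).astype(int);g=S["color"][y-20:y+40,x-25:x+26];cv2.imwrite("pics/n9.png",g)
g=cv2.cvtColor(g,cv2.COLOR_RGB2GRAY)[::2,::2];print(x,y)
for i,r in enumerate(g):print(y-20+2*i,' '.join(f'{v:3d}' for v in r))
E
```

```text
time: 26.8
tool_pos: [616.5, -173.7, 243.0]
tcp_rot: [-3.141, 0.0, 0.859]
contact_force: [-0.8, -0.5, -0.1]
grip_width: 63.3
finger_force: 0.0
time: 27.42
tool_pos: [616.4, -173.6, 364.3]
tcp_rot: [-3.141, 0.0, 0.859]
contact_force: [0.6, 0.3, 0.3]
grip_width: 91.8
finger_force: 0.0
[ 616.35764009 -173.6211919   364.25478287] [-3.14079317e+00  3.31435579e-04  8.58775452e-01] [-224.54059834   52.63812443]
283 169
149 143 188 232 228 230 231 231 230 232 232 233 234 231 230 125 137 144 141 136 218 230 231 232 232 230 232
151 144 144 184 235 231 229 231 232 235 232 233 231 232 233 124 140 141 141 140 229 232 233 232 233 231 232
153 143 148 148 188 233 231 232 232 232 232 234 234 232 234 121 138 151 179 193 232 234 236 232 235 232 234
155 146 141 144 141 189 234 232 234 237 235 234 233 234 235 216 225 234 235 232 233 234 235 235 235 233 235
157 143 148 149 141 230 235 233 232 233 233 232 234 232 232 231 233 234 234 234 232 234 234 235 235 233 236
159 147 146 143 143 151 231 234 234 233 234 231 233 233 232 235 233 233 234 234 235 234 235 233 233 235 235
161 151 144 146 144 146 149 233 235 
[... 1855 characters left out ...]
  15  52 141 167  23  10  27 221 236 236 236 235 234
197 140 142 137  70  24  12   5   9   6   7   9  10   7   7  12  10  10   8   5 162 238 236 234 235 235 234
199 140 133 139 140 128 115  85  17   7   4   5   6  10   7  12  10   9   9  43 238 236 237 237 234 236 234
201 138 140 144 138 137 141 140 137 133 159  61  15   4   9  11  18  17   6 165 238 237 238 237 237 236 236
203 139 142 136 136 138 137 153 230 232 234 238 219 174  61  15   6   9  83 239 235 237 237 238 236 235 234
205 139 138 140 133 148 210 225 231 231 233 233 234 236 238 215 170  58 220 235 236 236 237 236 236 234 236
207 134 139 142 207 226 229 230 232 231 234 233 234 236 235 237 235 237 235 236 234 236 235 234 234 234 237
```

The grey-level patch shows the infuser upright (ball and foot both centred on column ~284) in nest A. On to the bell, which I'll refine by a copper mask.

Scaled: -224 mm / 800 = -0.28, -205 mm / 800 = -0.2563.

```bash
echo '[{"finger_gap": 92,"d": [-0.05,0.0113,0]},{"finger_gap": 92,"d": [-0.1188,0.0275,0]},{"finger_gap": 92,"d": [-0.1875,0.0438,0]},{"finger_gap": 92,"d": [-0.2563,0.06,0]},{"finger_gap": 92,"d": [-0.28,0.065,0]}]' | python3 shift.py
echo '[{"finger_gap": 92,"d": [0,0.0006,0]},{"finger_gap": 92,"d": [0,0.0006,0]}]' | python3 shift.py
python3 - <<'E'
from q import *
T=bot.capture("top");S=bot.capture("scene")
for n,c,f,(x0,x1,y0,y1) in(("t",T,"top0",(380,450,200,275)),("s",S,"scene0",(325,380,115,180))):
    im=cv2.imread(f"pics/{f}.png")[y0:y1,x0:x1];im=cv2.resize(im,None,fx=4,fy=4,interpolation=cv2.INTER_CUBIC)
    b,g,r=[im[:,:,i].astype(int) for i in range(3)]
    m=((r-b>28)&(r-g>14)).astype(np.uint8);m=cv2.morphologyEx(m,cv2.MORPH_OPEN,np.ones((5,5)))
    N,l,st,ce=cv2.connectedComponentsWithStats(m);i=1+st[1:,4].argmax();s=st[i]
    f4=lambda x,y:((x+.5)/4-.5+x0,(y+.5)/4-.5+y0)
    print(n,'bbox',f4(s[0],s[1]),f4(s[0]+s[2]-1,s[1]+s[3]-1),'pred mouth',proj(c,[509.2,-378.5,40]),'halfwidth',[abs(proj(c,[509.2+29.5*a,-378.5+29.5*b,40])-proj(c,[509.2,-378.5,40])).round(1) for a,b in((1,0),(0,1))])
o=bot.get_obs();p=o["tool_pos"];print(p,o["tcp_rot"],tool(509.3-p[0],-378-p[1]))
E
```

```text
time: 28.15
tool_pos: [507.6, -379.9, 362.6]
tcp_rot: [-3.141, 0.001, 0.855]
contact_force: [0.6, -0.2, 0.3]
grip_width: 91.5
finger_force: 0.0
time: 28.4
tool_pos: [510.6, -376.2, 363.0]
tcp_rot: [-3.141, -0.001, 0.86]
contact_force: [-0.0, 0.4, 0.1]
grip_width: 91.8
finger_force: 0.0
t bbox (np.float64(407.875), np.float64(226.125)) (np.float64(427.375), np.float64(249.375)) pred mouth [415.26730265 238.2125697 ] halfwidth [array([ 0.3, 12.9]), array([12.9,  0.4])]
s bbox (np.float64(324.625), np.float64(114.625)) (np.float64(379.375), np.float64(179.375)) pred mouth [352.00405557 149.99196915] halfwidth [array([9.2, 3.4]), array([4.5, 6.1])]
[ 510.82584644 -375.98133541  363.19874056] [-3.14147300e+00 -3.33761167e-04  8.60979030e-01] [-2.52550546  0.15822857]
```

Scaled: 94 mm / 800 = 0.1175, 90 mm / 800 = 0.1125.

```bash
echo '[{"finger_gap": 92,"d": [-0.0025,0,0.05]},{"finger_gap": 92,"d": [-0.0025,0,0.0938]},{"finger_gap": 92,"d": [-0.0025,0,0.1125]},{"finger_gap": 92,"d": [-0.0025,0,0.1175]},{"finger_gap": 92,"d": [-0.0025,0,0.1175]}]' | python3 shift.py
echo '[{"finger_gap": 60},{"finger_gap": 30},{"finger_gap": 10},{"finger_gap": 8},{"finger_gap": 8}]' | python3 shift.py
echo '[{"finger_gap": 8},{"finger_gap": 8},{"finger_gap": 8},{"finger_gap": 8},{"finger_gap": 8}]' | python3 shift.py
echo '[{"finger_gap": 8},{"finger_gap": 8}]' | python3 shift.py
```

```text
time: 29.12
tool_pos: [509.1, -379.0, 270.3]
tcp_rot: [3.14, 0.0, 0.859]
contact_force: [-0.8, 0.3, 0.1]
grip_width: 91.8
finger_force: 0.0
time: 29.75
tool_pos: [508.5, -379.1, 269.2]
tcp_rot: [3.142, 0.0, 0.859]
contact_force: [-0.3, 0.2, 0.4]
grip_width: 46.3
finger_force: 0.0
time: 30.38
tool_pos: [508.6, -379.1, 269.2]
tcp_rot: [3.141, 0.0, 0.859]
contact_force: [0.4, -0.0, -0.1]
grip_width: 15.4
finger_force: 30.0
time: 30.62
tool_pos: [508.6, -379.1, 269.2]
tcp_rot: [3.141, 0.0, 0.859]
contact_force: [-0.4, -0.5, -0.4]
grip_width: 14.8
finger_force: 30.0
```

Scaled: -130 mm / 800 = -0.1625, -80 mm / 800 = -0.1.

```bash
echo '[{"finger_gap": 8,"d": [0,0,-0.0375]},{"finger_gap": 8,"d": [0,0,-0.1]},{"finger_gap": 8,"d": [0,0,-0.1625]},{"finger_gap": 8,"d": [0,0,-0.1625]}]' | python3 shift.py
python3 - <<'E'
from q import *
go('C',(619,75),112,.05);go('B',(510.3,-373),98,-.15)
S=bot.capture("scene");cv2.imwrite("pics/n10.png",S["color"][:,:,::-1])
o=bot.get_obs();p=o["tool_pos"];print(p,o["tcp_rot"],tool(619.5-p[0],75-p[1]))
E
```

```text
time: 31.12
tool_pos: [508.8, -379.2, 404.0]
tcp_rot: [3.133, 0.0, 0.859]
contact_force: [1.0, -0.1, -2.0]
grip_width: 14.9
finger_force: 30.0
C top 12 [98. 98. 99. 98.] [620.   76.7]
C top 18 [ 99. 100.  99.  99.] [619.9  76.5]
C top 26 [100. 101. 101. 100.] [620.3  76.7]
C scene 12 [99. 99. 98. 98.] [618.9  78.7]
C scene 18 [100.  99.  98.  99.] [618.7  78.5]
C scene 26 [ 99. 100. 100.  99.] [619.1  79. ]
tri (array([620.96123771,  77.08033898,  36.47556933]), [np.float64(0.07817085828752252), np.float64(0.07817085828747476)])
B top 12 [115. 104.  84.  92.] [ 505.3 -375. ]
B top 18 [122. 104.  93.  95.] [ 506.8 -374.5]
B top 26 [143. 137. 148. 198.] [ 498.4 -358.5]
B scene 12 [79. 82. 80. 83.] [ 509.8 -370.3]
B scene 18 [82. 83. 81. 83.] [ 509.1 -370.1]
B scene 26 [83. 84. 82. 84.] [ 509.  -370.1]
[ 508.3778058  -378.86984182  397.09384468] [-3.13766399e+00 -1.17395012e-04  8.58818581e-01] [ 416.21152372 -212.40043051]
```

Box C centre is about (619.8, 77.3) and B about (510, -372). I'll carry the bell.

Scaled: 260 mm / 800 = 0.325, 205 mm / 800 = 0.2563.

```bash
echo '[{"finger_gap": 8,"d": [0.05,-0.025,0]},{"finger_gap": 8,"d": [0.1188,-0.06,0]},{"finger_gap": 8,"d": [0.1875,-0.0963,0]},{"finger_gap": 8,"d": [0.2563,-0.1313,0]},{"finger_gap": 8,"d": [0.325,-0.1663,0]}]' | python3 shift.py
echo '[{"finger_gap": 8,"d": [0.0688,-0.035,0]},{"finger_gap": 8,"d": [0.1375,-0.07,0]},{"finger_gap": 8,"d": [0.1813,-0.0925,0]},{"finger_gap": 8,"d": [0.1975,-0.1013,0]},{"finger_gap": 8,"d": [0.1975,-0.1013,0]}]' | python3 shift.py
echo '[{"finger_gap": 8},{"finger_gap": 8}]' | python3 shift.py
python3 - <<'E'
from h import *
o=bot.get_obs();p=o["tool_pos"];print(p,o["tcp_rot"],tool(619.8-p[0],77.3-p[1]))
E
```

```text
time: 32.0
tool_pos: [577.8, -93.4, 397.8]
tcp_rot: [-3.139, 0.001, 0.859]
contact_force: [0.1, 0.5, -2.3]
grip_width: 14.8
finger_force: 30.0
time: 32.62
tool_pos: [619.6, 77.5, 398.1]
tcp_rot: [-3.14, 0.002, 0.86]
contact_force: [-0.2, -0.9, -1.9]
grip_width: 15.0
finger_force: 30.0
time: 32.88
tool_pos: [619.6, 75.7, 399.2]
tcp_rot: [3.141, 0.0, 0.857]
contact_force: [-0.3, 0.6, -1.7]
grip_width: 14.7
finger_force: 30.0
[619.60129655  75.70550293 399.21429088] [3.14147745e+00 3.39378775e-04 8.56778775e-01] [ 1.33514638 -0.89402914]
```

Scaled: 126 mm / 800 = 0.1575, 124 mm / 800 = 0.155.

```bash
echo '[{"finger_gap": 8,"d": [0.0013,-0.0013,0.0563]},{"finger_gap": 8,"d": [0.0013,-0.0013,0.1125]},{"finger_gap": 8,"d": [0.0013,-0.0013,0.1438]},{"finger_gap": 8,"d": [0.0013,-0.0013,0.155]},{"finger_gap": 8,"d": [0.0013,-0.0013,0.1575]}]' | python3 shift.py
echo '[{"finger_gap": 8,"d": [0,0,0.0038]},{"finger_gap": 8,"d": [0,0,0.0075]},{"finger_gap": 8,"d": [0,0,0.0113]},{"finger_gap": 8,"d": [0,0,0.0113]}]' | python3 shift.py
```

```text
time: 33.5
tool_pos: [619.8, 78.1, 273.6]
tcp_rot: [3.141, -0.0, 0.858]
contact_force: [-0.4, 1.4, -1.4]
grip_width: 14.9
finger_force: 30.0
time: 34.0
tool_pos: [619.5, 78.7, 264.1]
tcp_rot: [-3.141, 0.0, 0.859]
contact_force: [0.0, 0.7, -1.7]
grip_width: 15.0
finger_force: 30.0
```

Scaled: 6 mm / 800 = 0.0075, 4 mm / 800 = 0.005.

```bash
echo '[{"finger_gap": 8,"d": [0,0,0.0025]},{"finger_gap": 8,"d": [0,0,0.005]},{"finger_gap": 8,"d": [0,0,0.0075]},{"finger_gap": 8,"d": [0,0,0.0075]}]' | python3 shift.py
echo '[{"finger_gap": 8,"d": [0,0,0.0006]},{"finger_gap": 8,"d": [0,0,0.0006]}]' | python3 shift.py
```

```text
time: 34.5
tool_pos: [619.5, 78.6, 257.9]
tcp_rot: [-3.141, 0.0, 0.859]
contact_force: [-0.5, -0.0, -1.4]
grip_width: 15.0
finger_force: 30.0
time: 34.75
tool_pos: [619.6, 78.6, 257.7]
tcp_rot: [3.141, -0.0, 0.859]
contact_force: [-0.7, 1.0, -1.5]
grip_width: 14.7
finger_force: 30.0
```

Scaled: 1 mm / 800 = 0.0013, 0.5 mm / 800 = 0.0006.

```bash
echo '[{"finger_gap": 8,"d": [0,0,0.0006]},{"finger_gap": 8,"d": [0,0,0.0006]},{"finger_gap": 8,"d": [0,0,0.0013]},{"finger_gap": 8,"d": [0,0,0.0013]}]' | python3 shift.py
```

```text
time: 35.25
tool_pos: [619.6, 78.6, 257.4]
tcp_rot: [3.141, -0.0, 0.859]
contact_force: [-2.5, -0.5, 5.2]
grip_width: 14.8
finger_force: 30.0
```

Scaled: -0.5 mm / 800 = -0.0006.

```bash
echo '[{"finger_gap": 14,"d": [0,0,-0.0006]},{"finger_gap": 30,"d": [0,0,-0.0006]},{"finger_gap": 60,"d": [0,0,-0.0006]},{"finger_gap": 92,"d": [0,0,-0.0006]},{"finger_gap": 92,"d": [0,0,-0.0006]}]' | python3 shift.py
echo '[{"finger_gap": 92},{"finger_gap": 92},{"finger_gap": 92,"d": [0,0,-0.025]},{"finger_gap": 92,"d": [0,0,-0.0875]},{"finger_gap": 92,"d": [0,0,-0.15]}]' | python3 shift.py
echo '[{"finger_gap": 92,"d": [-0.0625,0.0038,0]},{"finger_gap": 92,"d": [-0.1375,0.0088,0]},{"finger_gap": 92,"d": [-0.2125,0.0138,0]},{"finger_gap": 92,"d": [-0.2813,0.0175,0]},{"finger_gap": 92,"d": [-0.31,0.02,0]}]' | python3 shift.py
echo '[{"finger_gap": 92},{"finger_gap": 92}]' | python3 shift.py
python3 - <<'E'
from h import *
o=bot.get_obs();p=o["tool_pos"];print(p,o["tcp_rot"],tool(469.5-p[0],-119.8-p[1]))
E
```

```text
time: 35.88
tool_pos: [619.5, 78.6, 257.1]
tcp_rot: [-3.142, 0.0, 0.859]
contact_force: [-0.0, 0.5, -0.2]
grip_width: 50.6
finger_force: 0.0
time: 36.5
tool_pos: [619.4, 78.6, 378.3]
tcp_rot: [-3.141, 0.001, 0.859]
contact_force: [1.1, 0.0, -0.6]
grip_width: 91.7
finger_force: 0.0
time: 37.12
tool_pos: [467.9, -121.3, 377.5]
tcp_rot: [3.141, 0.0, 0.856]
contact_force: [0.7, 1.2, -1.0]
grip_width: 91.9
finger_force: 0.0
time: 37.38
tool_pos: [470.0, -119.2, 377.3]
tcp_rot: [3.141, -0.0, 0.859]
contact_force: [0.8, 0.0, -0.5]
grip_width: 91.9
finger_force: 0.0
[ 469.98925215 -119.17734852  377.3462584 ] [ 3.14119592e+00 -4.38010289e-04  8.58836045e-01] [-0.79103641  0.03638581]
```

Scaled: 168 mm / 800 = 0.21, 165 mm / 800 = 0.2063.

```bash
echo '[{"finger_gap": 92,"d": [-0.0013,0,0.0625]},{"finger_gap": 92,"d": [-0.0013,0,0.125]},{"finger_gap": 92,"d": [-0.0013,0,0.1813]},{"finger_gap": 92,"d": [-0.0013,0,0.2063]},{"finger_gap": 92,"d": [-0.0013,0,0.21]}]' | python3 shift.py
echo '[{"finger_gap": 60},{"finger_gap": 45},{"finger_gap": 30},{"finger_gap": 30},{"finger_gap": 30}]' | python3 shift.py
echo '[{"finger_gap": 30},{"finger_gap": 30},{"finger_gap": 30},{"finger_gap": 30}]' | python3 shift.py
echo '[{"finger_gap": 30,"d": [0,0,-0.0375]},{"finger_gap": 30,"d": [0,0,-0.1]},{"finger_gap": 30,"d": [0,0,-0.1625]},{"finger_gap": 30,"d": [0,0,-0.175]},{"finger_gap": 30,"d": [0,0,-0.175]}]' | python3 shift.py
python3 - <<'E'
from q import *
go('B',(510.3,-373),98,-.15)
o=bot.get_obs();p=o["tool_pos"];print(p,o["tcp_rot"],tool(510-p[0],-372-p[1]))
E
```

```text
time: 38.0
tool_pos: [469.2, -119.3, 207.8]
tcp_rot: [-3.139, 0.001, 0.86]
contact_force: [-0.2, -1.1, 0.3]
grip_width: 91.8
finger_force: 0.0
time: 38.62
tool_pos: [469.0, -120.4, 209.4]
tcp_rot: [3.141, -0.0, 0.859]
contact_force: [0.8, 0.5, 0.4]
grip_width: 46.5
finger_force: 0.0
time: 39.12
tool_pos: [469.0, -120.4, 209.3]
tcp_rot: [3.141, 0.0, 0.859]
contact_force: [0.3, -0.9, 2.0]
grip_width: 40.3
finger_force: 30.0
time: 39.75
tool_pos: [468.8, -120.2, 349.1]
tcp_rot: [3.141, -0.0, 0.859]
contact_force: [-0.4, 0.2, -0.7]
grip_width: 40.0
finger_force: 30.0
B top 12 [ 84. 127. 145. 170.] [ 520.6 -364.7]
B top 18 [161. 203. 163. 113.] [ 541.4 -337.2]
B top 26 [209. 205. 199. 192.] [ 512.3 -363.4]
B scene 12 [ 72. 136.  59. 107.] [ 539.6 -362.7]
B scene 18 [179.  66.  88. 131.] [ 507.  -347.3]
B scene 26 [182.  66.  89. 131.] [ 506.7 -346.7]
[ 468.53391942 -120.1401587   347.64400005] [-3.13872141e+00  9.65460128e-04  8.58778351e-01] [-163.57682596  195.94753764]
```

Scaled: 195 mm / 800 = 0.2438, -163 mm / 800 = -0.2038.

```bash
echo '[{"finger_gap": 30,"d": [-0.0375,0.045,0]},{"finger_gap": 30,"d": [-0.085,0.1013,0]},{"finger_gap": 30,"d": [-0.1325,0.1588,0]},{"finger_gap": 30,"d": [-0.1813,0.2175,0]},{"finger_gap": 30,"d": [-0.2038,0.2438,0]}]' | python3 shift.py
echo '[{"finger_gap": 30},{"finger_gap": 30},{"finger_gap": 30}]' | python3 shift.py
python3 - <<'E'
from h import *
o=bot.get_obs();p=o["tool_pos"];print(p,o["tcp_rot"],tool(510.1-p[0],-372-p[1]))
E
```

```text
time: 40.48
tool_pos: [509.7, -374.2, 346.3]
tcp_rot: [-3.138, 0.0, 0.856]
contact_force: [0.4, -0.3, -0.7]
grip_width: 40.1
finger_force: 30.0
time: 40.85
tool_pos: [510.2, -369.9, 348.9]
tcp_rot: [-3.14, -0.0, 0.86]
contact_force: [0.3, 0.5, -0.5]
grip_width: 40.0
finger_force: 30.0
[ 510.22046545 -369.94563486  348.86446402] [-3.14042265e+00 -1.63904101e-04  8.59990990e-01] [-1.63547026  1.24906568]
```

Scaled: 93 mm / 800 = 0.1163, 90 mm / 800 = 0.1125.

```bash
echo '[{"finger_gap": 30,"d": [-0.0013,0.0013,0.05]},{"finger_gap": 30,"d": [-0.0013,0.0013,0.0938]},{"finger_gap": 30,"d": [-0.0013,0.0013,0.1125]},{"finger_gap": 30,"d": [-0.0013,0.0013,0.1163]},{"finger_gap": 30,"d": [-0.0013,0.0013,0.1163]}]' | python3 shift.py
echo '[{"finger_gap": 30,"d": [0,0,0.005]},{"finger_gap": 30,"d": [0,0,0.01]},{"finger_gap": 30,"d": [0,0,0.0138]},{"finger_gap": 30,"d": [0,0,0.0138]}]' | python3 shift.py
```

```text
time: 41.48
tool_pos: [510.6, -372.6, 257.5]
tcp_rot: [3.14, 0.0, 0.859]
contact_force: [0.3, -0.6, -0.3]
grip_width: 40.6
finger_force: 30.0
time: 41.98
tool_pos: [510.1, -372.5, 244.9]
tcp_rot: [-3.141, 0.0, 0.859]
contact_force: [-0.8, 0.8, -0.3]
grip_width: 40.3
finger_force: 30.0
```

Bottom at ~36 mm with no contact, so it is in the nest. I'll go on down.

Scaled: 7 mm / 800 = 0.0088, 5 mm / 800 = 0.0063.

```bash
echo '[{"finger_gap": 30,"d": [0,0,0.0025]},{"finger_gap": 30,"d": [0,0,0.0063]},{"finger_gap": 30,"d": [0,0,0.0088]},{"finger_gap": 30,"d": [0,0,0.0088]}]' | python3 shift.py
echo '[{"finger_gap": 30,"d": [0,0,0.0006]},{"finger_gap": 30,"d": [0,0,0.0006]},{"finger_gap": 30,"d": [0,0,0.0013]},{"finger_gap": 30,"d": [0,0,0.0013]}]' | python3 shift.py
```

```text
time: 42.48
tool_pos: [510.2, -372.5, 238.0]
tcp_rot: [-3.141, 0.0, 0.859]
contact_force: [-0.3, 0.6, -1.1]
grip_width: 40.2
finger_force: 30.0
time: 42.98
tool_pos: [510.2, -372.6, 237.4]
tcp_rot: [3.141, 0.0, 0.859]
contact_force: [0.5, 0.6, -0.3]
grip_width: 40.0
finger_force: 30.0
```

Scaled: 0.5 mm / 800 = 0.0006.

```bash
echo '[{"finger_gap": 30,"d": [0,0,0.0006]},{"finger_gap": 50,"d": [0,0,0.0006]},{"finger_gap": 70,"d": [0,0,0.0006]},{"finger_gap": 92,"d": [0,0,0.0006]},{"finger_gap": 92,"d": [0,0,0.0006]}]' | python3 shift.py
echo '[{"finger_gap": 92},{"finger_gap": 92},{"finger_gap": 92,"d": [0,0,-0.0375]},{"finger_gap": 92,"d": [0,0,-0.1]},{"finger_gap": 92,"d": [0,0,-0.1625]}]' | python3 shift.py
echo '[{"finger_gap": 92,"d": [-0.075,0,-0.0375]},{"finger_gap": 92,"d": [-0.15,0,-0.0375]},{"finger_gap": 92,"d": [-0.1875,0,-0.0375]},{"finger_gap": 92,"d": [-0.1875,0,-0.0375]}]' | python3 shift.py
python3 - <<'E'
from h import *
S=bot.capture("scene");T=bot.capture("top")
cv2.imwrite("pics/s11.png",S["color"][:,:,::-1])
a=cv2.resize(S["color"][120:370,160:390,::-1],None,fx=2.3,fy=2.3,interpolation=cv2.INTER_CUBIC)
r=lambda x,y:cv2.resize(T["color"][y-35:y+35,x-32:x+32,::-1],(130,142),interpolation=cv2.INTER_CUBIC)
b=np.vstack([r(123,218),r(217,184),r(327,188),r(411,238)]);b=b[:a.shape[0]];b=cv2.copyMakeBorder(b,0,a.shape[0]-b.shape[0],0,0,0)
v=np.hstack([a,b]);print(v.shape);cv2.imwrite("pics/v11.png",v)
E
```

```text
time: 43.6
tool_pos: [510.2, -372.5, 236.6]
tcp_rot: [-3.142, 0.0, 0.859]
contact_force: [-0.5, -0.4, -0.4]
grip_width: 75.1
finger_force: 0.0
time: 44.22
tool_pos: [510.1, -372.5, 368.0]
tcp_rot: [-3.141, 0.0, 0.859]
contact_force: [0.3, -1.0, -0.4]
grip_width: 91.7
finger_force: 0.0
time: 44.72
tool_pos: [410.4, -487.8, 396.6]
tcp_rot: [-3.142, 0.0, 0.855]
contact_force: [0.5, 0.8, -0.8]
grip_width: 91.9
finger_force: 0.0
(575, 659, 3)
```

View pics/v11.png

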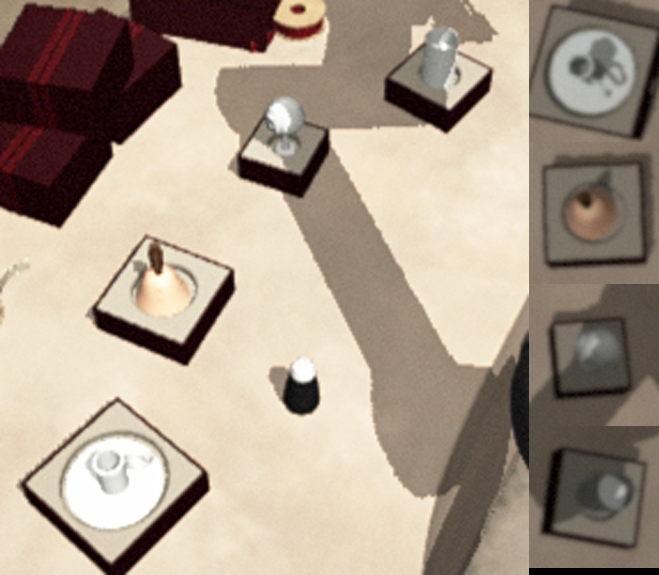

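All four pieces stand upright in their nests: candlestick (115,483), bell (160,290), infuser (285,130), beaker (440,65). The pepper (302,385) hasn't moved. I'm handing in the job.

```bash
echo '[{"finger_gap": 92},{"finger_gap": 92}]' | python3 shift.py; python3 -c "
from plant import bot
print(bot.close_job())"
```

```text
time: 45.08
tool_pos: [413.1, -485.2, 396.8]
tcp_rot: [3.142, -0.0, 0.86]
contact_force: [0.9, 0.1, 0.0]
grip_width: 91.8
finger_force: 0.0
the job is handed in; nothing more can be done
None
```

The job is handed in after about 45 s of robot time: infuser, beaker, bell and candlestick each stand upright in their own nests and the pepper shaker is where it was, going by the last camera views; the hand-in returned no verdict.

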